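# Turn a nest plate over with a lifter and tray it grip-up

### The job

The aluminium nest plate was left grip-down on the small drying rest. Move it, still grip-down, onto the two rails of the wooden turning block, its far end right up to the step; then slide the wood-handled lifter's blade under the overhanging end and tip the plate over the step with the lifter alone, not with the fingers, so that it lands grip-up on the block's rubber pad. Lay the lifter flat on the bare table, then take the plate by its grip bar and set it down flat and grip-up inside the empty white tray, without disturbing the label roll, the stamp or the can.

Things in the scene. Friction and masses are not known exactly. Their poses are not given: they have to be found in the camera images.
- nest_plate: Aluminium plate: slab 80 (its x) x 60 (its y) x 8 mm (z), origin at the slab's centre. From the middle of one face a grip bar (14 mm in x, 30 in y) stands out 22 mm towards the plate's -z: its z axis points up while grip-down (the start), down once grip-up. About 0.13 kg. Its 60 mm sides overhang the rails by 3 mm each, free for fingers.
- plate_grip (a point): Centre of the free end of the plate's grip bar, 26 mm from the plate's origin towards its -z.
- drying_rest: Small wooden rest, fixed to the table: foot 70 x 54 x 6 mm and two parallel rails along its x, 60 mm long, tops 28 mm above the table, outer faces 54 mm and inner faces 42 mm apart. Origin at the centre of its underside. The plate's grip bar hangs between the rails.
- turning_block: Wooden turning block, fixed. Origin on the table under its 4 mm step; x points from the rails to the pad, roughly to the robot's right. x -56 to 0 mm: two rails along x, tops 28 mm above the table, outer faces 54, inner 42 mm apart, a 6 mm base board between; bare table before them. x 0 to 105 mm: landing pad 74 mm wide, black rubber top 32 mm above the table.
- block_bed (a point): Point on the turning block, at the height of the rail tops, 41 mm before the step: the plate's middle belongs over it, with the plate's x along the block's x. The plate's far end is then 1 mm from the step and its near end overhangs the rails by 25 mm, 28 mm above the bare table.
- block_pad (a point): Point on top of the rubber pad, 42.5 mm beyond the step: about where the middle of the plate comes to lie after it has tipped over.
- lifter: Lifter, like a wide scraper, lying flat on the table, blade pointing away from the robot: wooden handle 80 mm long, 22 wide, 20 high, and a steel blade 34 wide and 3 thick that stands 80 mm out of the handle along +x, its underside level with the handle's. Origin at the underside of the handle's middle, z up; 0.10 kg. Best taken across the handle.
- lifter_tip (a point): Middle of the upper edge of the blade's tip, 120 mm ahead of the lifter's origin and 3 mm above its underside.
- tray: Loose white tray, empty, 100 (its x) x 140 (its y) x 22 mm high, walls and floor 3 mm thick. Origin at the centre of its underside.
- label_roll: Roll of labels, 68 mm across, 60 high, a bystander. Origin at the centre of its underside.
- stamp: Hand stamp, black and red, 36 x 48 x 68 mm high, a bystander. Origin at the centre of its underside.
- glue_can: Small can, 69 mm across, 76 high, a bystander. Origin at the centre of its underside. Behind it a fixed green hand press, 0.45 m tall, fills x 0.63 to 0.92, y 0.05 to 0.22 m, its lever knob leaning towards the robot: keep wrist and arm out of there, passing in front of it.
Things that resemble listed ones, but are neither listed nor needed, are in the scene too. What is meant by the nest_plate is not orange or turquoise, and is the larger of those in its own colour.

How it is judged:
By the outcome, as a careful person would: the job done as asked, in the order asked, and still so for the second after the job is handed in, with the robot touching nothing.
It also fails if it takes over 72 s, if anything falls off the work surface, if the arm or the gripper's body presses on something with over 40 N, if the wrist force passes 120 N, or if a joint passes its speed limit or range.

### The arm

A 7-joint arm with a two-finger parallel gripper is mounted at the origin on a cart in front of the work surface, level with it; the furniture and walls round the work are solid. World frame = base frame: x ahead of the robot, y to its left, z up, the work surface at z = 0. Lengths are in m, angles in rad, forces in N, time in s.
With the tool pointing down it reaches from about 0.4 to 0.875 m from the base axis. Payload 6.5 kg.
Tool frame: the origin (TCP) lies on the front face of the gripper's body, between the roots of the fingers; the fingertips stand 73 mm ahead of it and the grasp point (between the pads) lies 54 mm ahead of it; z points along the fingers, y is the direction in which the jaws open and shut (so a half turn about z gives the same grasp; the last joint's range is limited). The gripper opens to 85 mm and grips with 20 to 120 N. Pads are 22 mm wide; open, the fingers measure 114 mm over their backs; the gripper's body (76 mm by 85 mm) begins 54 mm behind the grasp point. The pads swing forward as they close: fully open they stand 13 mm farther back than shut.
Start: joints at [1.127, 0.536, -0.004, 1.538, 0.003, 1.067, -0.071], TCP at [0.24, -0.604, 0.304] pointing down, gripper open.
Joint ranges: [-2.7, 2.7], [-0.37, 2.16], [-1.27, 1.26], [0.24, 2.4], [-1.31, 4.45], [0.19, 1.91], [-2.76, 2.76]. Speed limits (rad/s): [2.39, 2.39, 3.14, 3.14, 3.14, 3.14, 3.14].

### API

Orientations are given as a unit quaternion [w, x, y, z].
In Python, from station import r gives the robot as it stands.
- The arm moves only by the tool apply_moves, never from a script. Its argument "deltas" is a list of rows, each a list of 3 entries, a list of its own where there are three numbers: the shift along the tool's x, y, z in units of 0.02 m (1.0 is 0.02 m), then the turn about the tool's z in units of 6 degrees (1.0 is 6 degrees), then the gripper's target within -1 to 1 (fully open at 1, half-way at 0, shut at -1). In form: [[[x, y, z], twist, grip], ...]. A call has 1 to 12 rows; each row shifts and turns the commanded pose from where the row before left it, along the tool's axes as they then stand; what a row does not reach is not made up. A row lasts 1/12 s, in which the tool goes at most 41.7 mm and 7.16 degrees, less where a joint would pass 70% of its speed; a pose out of reach is approached as far as the arm can. A call with a number of a shift or a turn outside -1 to 1 is refused whole. A call with a gripper value outside its range is refused whole. The fingers move at their own pace and stop on an object; the grip force is fixed at half the most. Time passes only in rows, so rows that do not move let the fingers close. It gives the time, the measured TCP pose, the force and the opening at its end, in the units of the state.
- r.get_state(): the state, without advancing time (a new reading comes with each control period).
- r.snapshot(name): name is "side" or "top" or "wrist"; returns the picture (480x640x3 uint8, blue, green, red); there is no depth.
- r.calibration(name): a dict with "K" (3x3 intrinsics, pixels), "k1" (the pictures are not rectified: a ray, as slopes to the right and down, at radius r is drawn at 1 + k1 r^2 times it, then the intrinsics apply), "camera_from_world" (4x4, takes a point from world to camera coordinates). Camera axes: x right, y down, z forward; pixel columns grow to the right and rows downward; lengths in m; the calibration is good to about 2 mm. A picture is of the moment at which its call begins: read the wrist's pose just before it. calibration takes no time and is no camera call; for the wrist camera it gives the pose at the moment of the call.
- r.sign_off(): hands the job in, once; it reports no verdict.
The state is a dict: "time_s": time; "joints": joint angles; "qvel": joint speeds; "effort": joint torques, N m; "tool_pos": TCP position; "tool_rot": TCP orientation; "wrist_force": force on the tool from outside, world axes, zero at the start; "wrist_torque": the same for the moment, N m; "width": finger opening in m.
Only numpy, scipy, OpenCV 4.12 (cv2) and the standard library are available. Lean on these libraries where they do the work, as an engineer would, in place of code of your own. Each camera call takes 0.05 s, during which the arm holds its last target.

## Working session

There is one attempt and no reset: what is moved stays moved. The work goes in short steps, Python scripts to look and compute and a tool call to move; the robot and the scene stay as the last step left them, time stands still between calls to the robot, and variables do not carry over. Pictures are saved under pics/ and viewed, and the job is handed in when it is done.

Besides the shell and the picture viewer there is one more tool, called after ">>>" as name([rows], argument=value, ...), one row to a line, values as JSON. apply_moves: Moves the arm, as the interface text tells. Shifts and turns lie within -1 to 1; 1 stands for 0.02 m of shift or 6 degrees of turn. Its arguments: {"type":"object","properties":{"deltas":{"type":"array"}},"required":["deltas"]}

```bash
ls; mkdir -p pics
python3 - <<'E'
from station import r
import cv2,numpy as np
s=r.get_state();print(s)
for n in("side","top","wrist"):
    c=r.calibration(n);print(n,c)
    im=r.snapshot(n);cv2.imwrite(f"pics/{n}0.png",im)
E
```

```text
pics
{'time_s': 0.0, 'joints': array([ 1.12680527,  0.53714348, -0.00445989,  1.5388468 ,  0.00260766,
        1.06728606, -0.07120945]), 'qvel': array([-9.85084091e-04, -6.79613778e-04, -1.06334095e-04, -1.46787485e-03,
        8.55192491e-04,  7.87290593e-05, -5.76355869e-04]), 'effort': array([-5.70054272e-04, -5.83411252e+01,  1.04836375e+00, -2.59104699e+01,
        1.23481115e-02,  9.57892888e-03,  2.79010231e-05]), 'tool_pos': array([ 0.23958571, -0.60370626,  0.30303774]), 'tool_rot': array([-8.10723344e-04,  9.82203953e-01,  1.87815579e-01, -2.15732387e-04]), 'wrist_force': array([-0.78208762,  0.26399344,  0.43948526]), 'wrist_torque': array([0.01146456, 0.02958291, 0.0051805 ]), 'width': 0.08551102487623528}
side {'K': array([[580.45402292,   0.        , 325.74230531],
       [  0.        , 580.45402292, 234.10715478],
       [  0.        ,   0.        ,   1.        ]]), 'k1': -0.027286355409559773, 'camera_from_world': array([[-0.99931787, -0.03613509, -0.00761954,  0.53855256],
       [-0.01286021,  0.53392072, -0.84543674,  0.04410312],
       [ 0.03461817, -0.84476205,
[... 311 characters left out ...]
[[-0.04877297, -0.9988012 ,  0.00416619,  0.03430305],
       [-0.97701395,  0.0468416 , -0.20796538,  0.57134853],
       [ 0.20752092, -0.01421351, -0.97812731,  1.47966782],
       [ 0.        ,  0.        ,  0.        ,  1.        ]])}
wrist {'K': array([[430.76379335,   0.        , 321.98242043],
       [  0.        , 430.76379335, 233.93187269],
       [  0.        ,   0.        ,   1.        ]]), 'k1': 0.01386349695930627, 'camera_from_world': array([[ 0.36827662, -0.92971521, -0.00140141, -0.650165  ],
       [-0.89668149, -0.35558882,  0.26366437, -0.03428235],
       [-0.2456311 , -0.09584481, -0.96461347,  0.3786901 ],
       [ 0.        ,  0.        ,  0.        ,  1.        ]])}
```

View pics/side0.png

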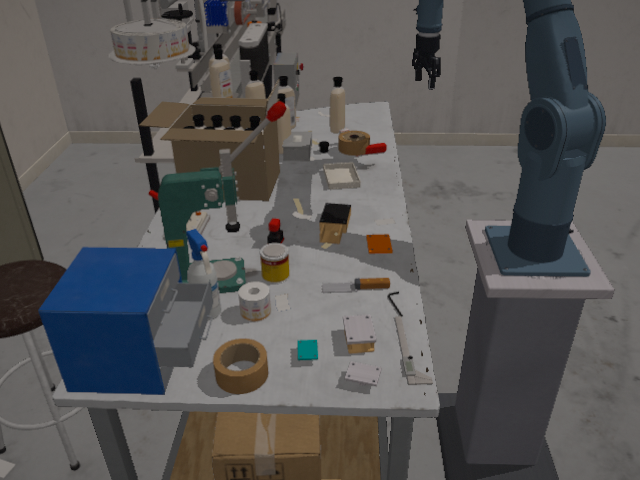

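View pics/top0.png

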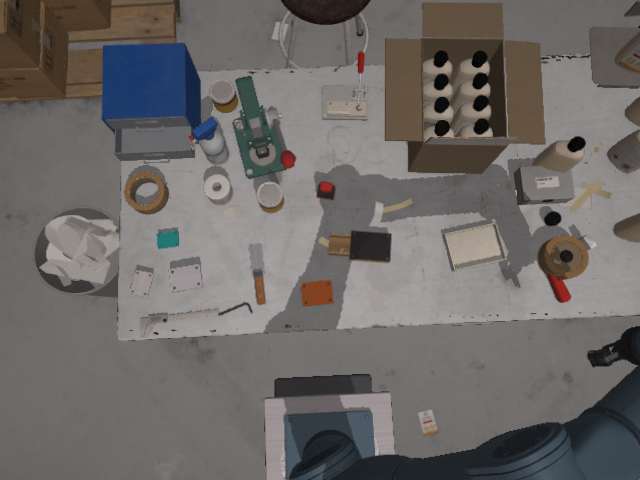

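View pics/wrist0.png

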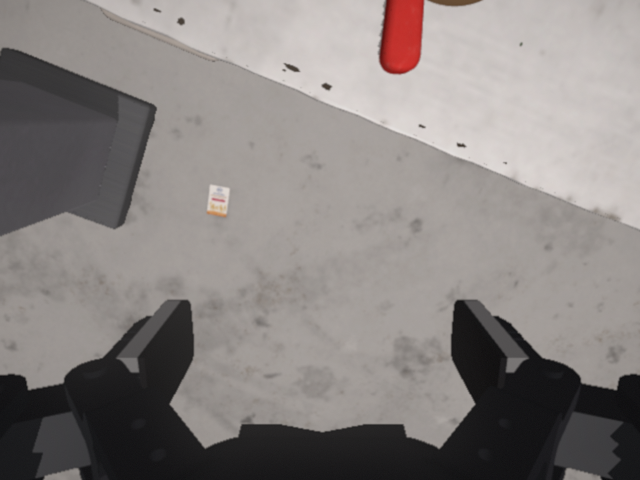

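Run:
```python
import cv2
t=cv2.imread("pics/top0.png");s=cv2.imread("pics/side0.png")
cv2.imwrite("pics/t_a.png",cv2.resize(t[220:345,110:310],None,fx=4,fy=4,interpolation=cv2.INTER_CUBIC))
cv2.imwrite("pics/t_b.png",cv2.resize(t[170:290,310:510],None,fx=4,fy=4,interpolation=cv2.INTER_CUBIC))
cv2.imwrite("pics/s_a.png",cv2.resize(s[250:400,270:440],None,fx=4,fy=4,interpolation=cv2.INTER_CUBIC))
cv2.imwrite("pics/s_b.png",cv2.resize(s[150:300,250:400],None,fx=4,fy=4,interpolation=cv2.INTER_CUBIC))
```

```text
(no output)
```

View pics/t_a.png

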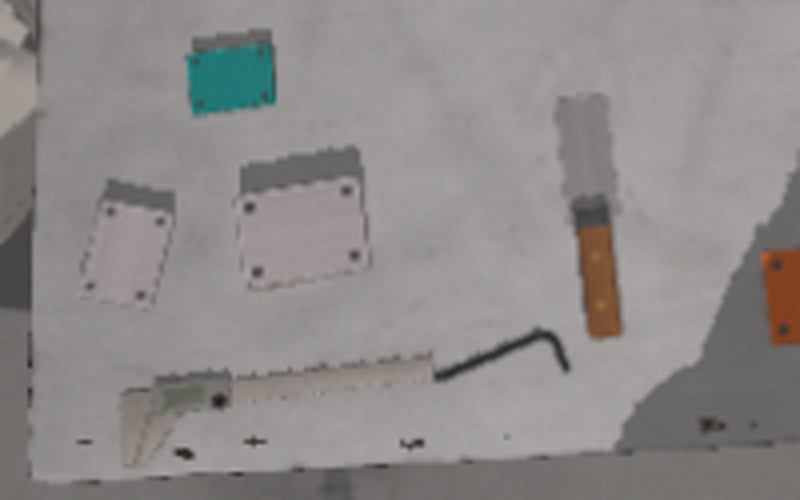

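View pics/t_b.png

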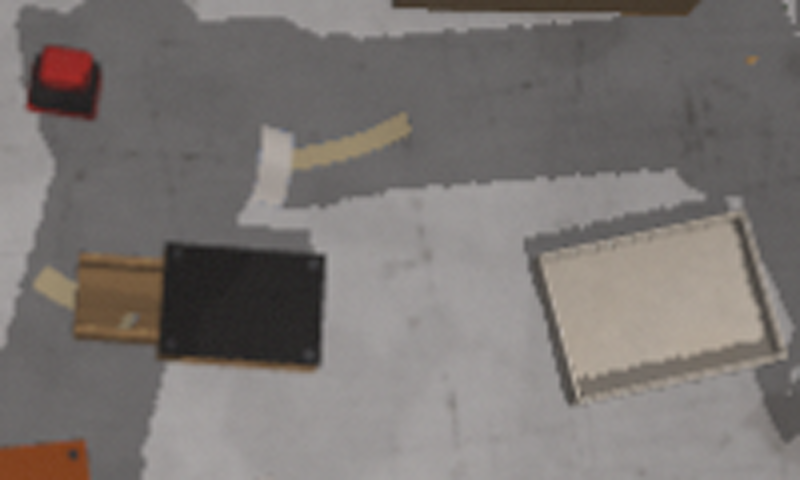

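View pics/s_a.png

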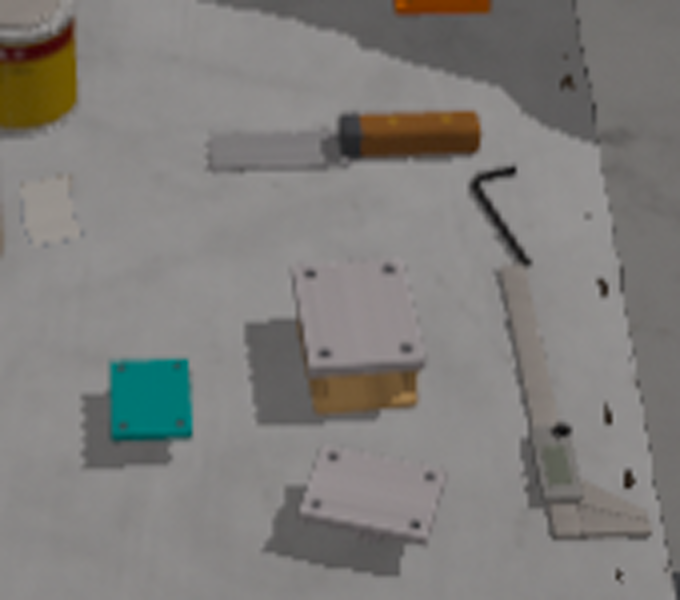

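View pics/s_b.png

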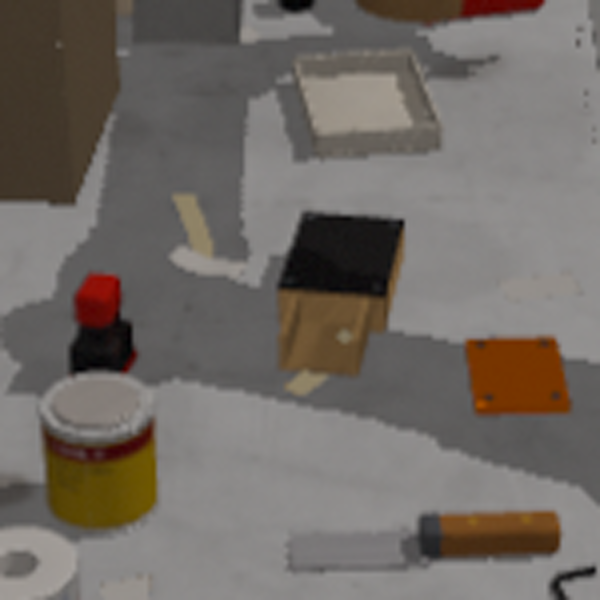

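```bash
cat > h.py <<'E'
import cv2,numpy as np
from station import r
def ray(c,px):
    p=cv2.undistortPoints(np.array(px,float).reshape(-1,1,2),c["K"],np.array([c["k1"],0,0,0.])).reshape(-1,2)
    T=c["camera_from_world"];R=T[:3,:3];o=-R.T@T[:3,3]
    return o,np.c_[p,np.ones(len(p))]@R
def onz(c,px,z):
    o,d=ray(c,px);return o+d*((z-o[2])/d[:,2])[:,None]
def proj(c,P):
    T=c["camera_from_world"];P=np.atleast_2d(P)
    return cv2.projectPoints(P.reshape(-1,1,3).astype(float),cv2.Rodrigues(T[:3,:3])[0],T[:3,3],c["K"],np.array([c["k1"],0,0,0.]))[0].reshape(-1,2)
def rect(mask,c,z,name=""):
    mask=cv2.morphologyEx(mask.astype(np.uint8)*255,cv2.MORPH_OPEN,np.ones((3,3)))
    cs,_=cv2.findContours(mask,cv2.RETR_EXTERNAL,cv2.CHAIN_APPROX_NONE)
    ct=max(cs,key=cv2.contourArea)
    P=onz(c,ct.reshape(-1,2),z)[:,:2]
    (cx,cy),(w,h),a=cv2.minAreaRect((P*1000).astype(np.float32))
    print(name,"z",z,"centre mm %.1f %.1f size %.1f %.1f ang %.1f"%(cx,cy,w,h,a),"px",ct.reshape(-1,2).mean(0))
    return ct
E
python3 - <<'E'
from h import *
T=cv2.imread("pics/top0.png");S=cv2.imread("pics/side0.png")
ct=r.calibration("top");cs=r.calibration("side")
def roi(im,x0,y0,x1,y1):
    m=np.zeros(im.shape[:2],bool);m[y0:y1,x0:x1]=1;return m
for n,p in dict(plate=(185,275),tbl=(150,262),blade=(257,258),handle=(259,290),pad=(370,247),rail=(340,244),tray=(470,248),tbl2=(420,240)).items(): print(n,T[p[1],p[0]])
hsvT=cv2.cvtColor(T,cv2.COLOR_BGR2HSV)
for n,p in dict(plate=(185,275),tbl=(200,290),pad=(370,247),tray=(470,248)).items(): print(n,hsvT[p[1],p[0]])
A=lambda p,x,y,f:np.array(p,float)/f+[x,y]
# manual corners
pl=A([(238,199),(359,179),(370,266),(250,291)],110,220,4)
print("plate",onz(ct,pl,.036)*1000)
print("lifter handle",onz(ct,A([(580,227),(608,224),(622,333),(591,337)],110,220,4),.020)*1000)
print("blade",onz(ct,A([(559,97),(607,94),(616,205),(570,205)],110,220,4),.003)*1000)
print("pad",onz(ct,A([(165,242),(325,254),(321,365),(159,357)],310,170,4),.032)*1000)
print("rail",onz(ct,A([(78,254),(163,262),(158,344),(76,338)],310,170,4),.028)*1000)
print("tray",onz(ct,A([(541,258),(738,212),(784,355),(574,405)],310,170,4),.022)*1000)
# side
print("S plate",onz(cs,A([(291,263),(403,262),(424,366),(308,371)],270,250,4),.036)*1000)
print("S pad",onz(cs,A([(303,212),(404,219),(386,297),(280,287)],250,150,4),.032)*1000)
print("S handle",onz(cs,A([(338,113),(478,111)],270,250,4),.02)*1000)
print("S bladetip",onz(cs,A([(207,136),(207,168)],270,250,4),.003)*1000)
print("S tray",onz(cs,A([(292,56),(420,49),(440,130),(313,135)],250,150,4),.022)*1000)
E
```

```text
plate [150 148 156]
tbl [143 143 147]
blade [127 126 130]
handle [ 53  82 123]
pad [37 38 41]
rail [ 59  82 103]
tray [150 160 170]
tbl2 [155 155 159]
plate [173  13 156]
tbl [  6   8 151]
pad [ 8 25 41]
tray [ 15  30 170]
plate [[480.67629793 386.50906415  36.        ]
 [489.74747615 309.53563561  36.        ]
 [433.5036896  302.94735633  36.        ]
 [421.48475869 378.70302844  36.        ]]
lifter handle [[453.8690302  170.43996954  20.        ]
 [454.92672572 152.31044854  20.        ]
 [384.3911646  145.38642385  20.        ]
 [382.83505771 165.274609    20.        ]]
blade [[543.11018525 183.53312755   3.        ]
 [543.59222646 151.78633394   3.        ]
 [469.39302223 148.07383329   3.        ]
 [470.87109751 178.15083794   3.        ]]
pad [[ 561.47409547  -85.12074593   32.        ]
 [ 548.50209561 -188.89168669   32.        ]
 [ 475.68164486 -180.80167142   32.        ]
 [ 485.86657416  -76.59705754   32.        ]]
rail [[557.00246219 -28.0421858   28.        ]
 [549.01216869 -83.29502857  28.        ]
 [495.01631692 -76.74119403  28.        ]
 [501.50176624 -23.76603715 
[... 242 characters left out ...]
       ]
 [431.57060652 309.35631011  36.        ]
 [423.33591298 389.45141425  36.        ]
 [481.65195587 394.66971479  36.        ]]
S pad [[ 545.35523206 -185.31802444   32.        ]
 [ 473.24827497 -176.7732287    32.        ]
 [ 485.39962887  -69.83659608   32.        ]
 [ 557.16676582  -81.16563836   32.        ]]
S handle [[464.98274874 156.03893701  20.        ]
 [382.0935131  151.95669444  20.        ]]
S bladetip [[542.70908391 158.10301439   3.        ]
 [541.41461058 188.9503193    3.        ]]
S tray [[ 564.52910228 -464.27134268   22.        ]
 [ 459.71379134 -479.76597805   22.        ]
 [ 445.28540968 -334.69935149   22.        ]
 [ 542.77287938 -324.22091619   22.        ]]
```

>>> apply_moves([
  [[0, 0, 0], -0.95, 1],
  [[0, 0, 0], -0.95, 1],
  [[0, 0, 0], -0.95, 1],
  [[0, 0, 0], -0.95, 1],
  [[0, 0, 0], -0.95, 1],
  [[0, 0, 0], -0.95, 1],
  [[0, 0, 0], -0.95, 1],
  [[0, 0, 0], -0.95, 1],
  [[0, 0, 0], -0.95, 1],
  [[0, 0, 0], -0.95, 1],
  [[0, 0, 0], -0.95, 1],
  [[0, 0, 0], -0.95, 1],
])

```text
time_s: 1.15
tool_pos: [0.2396, -0.604, 0.3035]
tool_rot: [-0.0, 0.705, 0.709, 0.0]
wrist_force: [0.2, -0.6, 0.0]
width: 0.0856
```

```bash
cat >> h.py <<'E'
from scipy.spatial.transform import Rotation as Ro
def pose():
    s=r.get_state();q=s["tool_rot"];R=Ro.from_quat([q[1],q[2],q[3],q[0]]).as_matrix()
    yaw=np.degrees(np.arctan2(R[1,0],R[0,0]))
    return s,s["tool_pos"],R,yaw
def show():
    s,p,R,yaw=pose()
    print("t %.2f pos mm %s yaw %.2f tilt %.2f q7 %.2f w %.1f F %s"%(s["time_s"],np.round(p*1000,1),yaw,np.degrees(np.arccos(-R[2,2])),s["joints"][6],s["width"]*1000,np.round(s["wrist_force"],1)))
    return p,R,yaw
def plan(x,y,z,yawt=None):
    """mm; prints tool-frame shift (in 20mm units) from measured pose, and twist units"""
    p,R,yaw=show()
    yt=yaw if yawt is None else yawt
    c,s=np.cos(np.radians(yt)),np.sin(np.radians(yt))
    d=np.array([x,y,z])-p*1000
    # tool x=(c,s,0), tool y=(s,-c,0), z down
    tx,ty,tz=c*d[0]+s*d[1],s*d[0]-c*d[1],-d[2]
    print("twist units %.2f; shift units after twist x %.2f y %.2f z %.2f"%(-((yt-yaw+180)%360-180)/6,tx/20,ty/20,tz/20))
def cam_off():
    c=r.calibration("wrist");T=c["camera_from_world"];o=-T[:3,:3].T@T[:3,3]
    s,p,R,y=pose();print("cam in tool mm",np.round(R.T@(o-p)*1000,1))
E
python3 - <<'E'
from h import *
cam_off();plan(510,-60,300)
E
```

```text
cam in tool mm [ 65.6   0.1 -70.3]
t 1.15 pos mm [ 239.6 -604.   303.5] yaw 90.33 tilt 0.04 q7 1.01 w 85.6 F [ 0.2 -0.6  0. ]
twist units -0.00; shift units after twist x 27.12 y 13.67 z 0.17
```

>>> apply_moves([
  [[0.95, 0.5, 0], 0, 1],
  [[0.95, 0.5, 0], 0, 1],
  [[0.95, 0.5, 0], 0, 1],
  [[0.95, 0.5, 0], 0, 1],
  [[0.95, 0.5, 0], 0, 1],
  [[0.95, 0.5, 0], 0, 1],
  [[0.95, 0.5, 0], 0, 1],
  [[0.95, 0.5, 0], 0, 1],
  [[0.95, 0.5, 0], 0, 1],
  [[0.95, 0.5, 0], 0, 1],
  [[0.95, 0.5, 0], 0, 1],
  [[0.95, 0.5, 0], 0, 1],
])

```text
time_s: 2.15
tool_pos: [0.3598, -0.375, 0.3037]
tool_rot: [-0.0, 0.707, 0.707, -0.0]
wrist_force: [-0.2, -0.2, -0.3]
width: 0.0858
```

>>> apply_moves([
  [[0.95, 0.5, 0], 0, 1],
  [[0.95, 0.5, 0], 0, 1],
  [[0.95, 0.5, 0], 0, 1],
  [[0.95, 0.5, 0], 0, 1],
  [[0.95, 0.5, 0], 0, 1],
  [[0.95, 0.5, 0], 0, 1],
  [[0.95, 0.5, 0], 0, 1],
  [[0.95, 0.5, 0], 0, 1],
  [[0.95, 0.5, 0], 0, 1],
  [[0.95, 0.5, 0], 0, 1],
  [[0.95, 0.5, 0], 0, 1],
  [[0.95, 0.5, 0], 0, 1],
])

```text
time_s: 3.15
tool_pos: [0.4796, -0.147, 0.3037]
tool_rot: [-0.0, 0.707, 0.707, -0.0]
wrist_force: [0.2, -0.0, 0.6]
width: 0.0855
```

>>> apply_moves([
  [[0.9, 0.5, 0.5], 0, 1],
  [[0.9, 0.5, 0.5], 0, 1],
  [[0.9, 0.5, 0.5], 0, 1],
  [[0, 0, 0.5], 0, 1],
  [[0, 0, 0], 0, 1],
])

```text
time_s: 3.57
tool_pos: [0.5085, -0.0928, 0.262]
tool_rot: [-0.002, 0.706, 0.708, -0.001]
wrist_force: [-0.7, 0.2, 0.2]
width: 0.0855
```

Run:
```python
from h import *
show();im=r.snapshot("wrist");cv2.imwrite("pics/w_block.png",im)
import pickle;pickle.dump(r.calibration("wrist"),open("w_block.pkl","wb"))
```

```text
t 3.57 pos mm [508.5 -92.8 262. ] yaw 90.19 tilt 0.20 q7 -0.12 w 85.5 F [-0.7  0.2  0.2]
```

View pics/w_block.png

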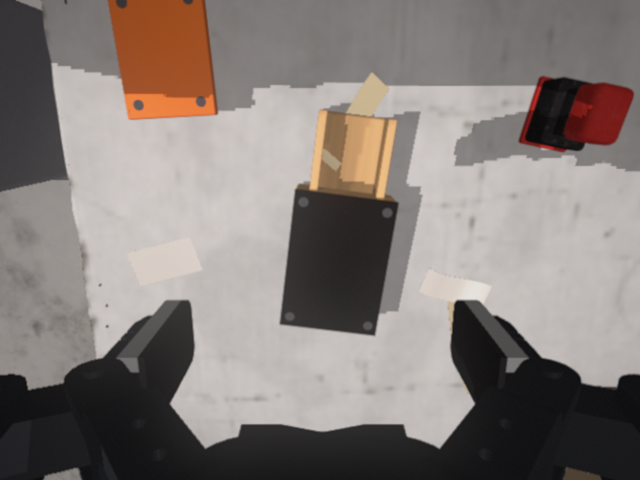

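Run:
```python
from h import *
import pickle
c=pickle.load(open("w_block.pkl","rb"));im=cv2.imread("pics/w_block.png")
g=im.max(2).astype(int)
m=np.zeros(g.shape,bool);m[160:345,260:412]=g[160:345,260:412]<75
ct=rect(m,c,.032,"pad");ap=cv2.approxPolyDP(ct,6,True).reshape(-1,2);print(ap)
P=onz(c,ap,.032)*1000;print(np.round(P,1))
hsv=cv2.cvtColor(im,cv2.COLOR_BGR2HSV)
m=np.zeros(g.shape,bool);m[95:200,295:410]=(hsv[95:200,295:410,1]>70)
ct=rect(m,c,.028,"rails");ap=cv2.approxPolyDP(ct,5,True).reshape(-1,2);print(ap);print(np.round(onz(c,ap,.028)*1000,1))
z=cv2.resize(im[90:350,260:420],None,fx=2.3,fy=2.3,interpolation=cv2.INTER_CUBIC);cv2.imwrite("pics/w_block_z.png",z)
# manual
print(np.round(onz(c,[(320,110),(396,122)],.028)*1000,1))
plan(470,275,262,98)
```

```text
pad z 0.032 centre mm 519.0 -134.4 size 104.8 73.1 ang 82.6 px [336.77192982 260.79824561]
[[296 190]
 [281 323]
 [373 333]
 [397 203]]
[[ 489.6  -78.7   32. ]
 [ 476.6 -181.7   32. ]
 [ 547.5 -190.1   32. ]
 [ 561.2  -87.9   32. ]]
rails z 0.028 centre mm 527.4 -55.1 size 57.6 67.3 ang 82.9 px [350.31858407 157.89675516]
[[320 110]
 [311 180]
 [298 189]
 [391 199]
 [384 192]
 [396 120]]
[[506.6 -24.5  28. ]
 [500.1 -72.2  28. ]
 [490.8 -78.6  28. ]
 [557.5 -85.8  28. ]
 [552.3 -80.7  28. ]
 [558.5 -31.   28. ]]
[[506.6 -24.5  28. ]
 [558.6 -32.3  28. ]]
t 3.62 pos mm [508.5 -94.  262.9] yaw 90.09 tilt 0.16 q7 -0.12 w 85.1 F [ 0.2 -0.1 -0.4]
twist units -1.32; shift units after twist x 18.54 y 0.66 z 0.04
```

View pics/w_block_z.png

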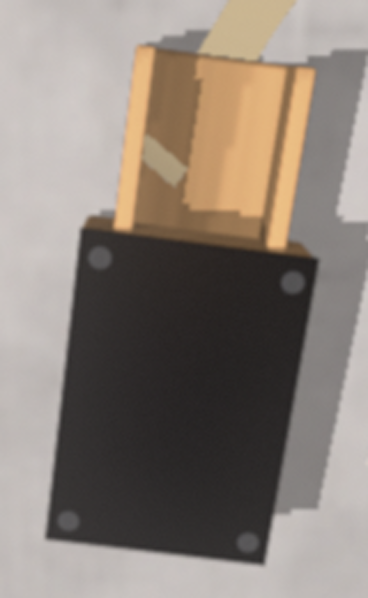

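>>> apply_moves([
  [[0.7, 0, 0], -1, 1],
  [[1, 0, 0], -0.3, 1],
  [[1, 0, 0], 0, 1],
  [[1, 0, 0], 0, 1],
  [[1, 0, 0], 0, 1],
  [[1, 0, 0], 0, 1],
  [[1, 0, 0], 0, 1],
  [[1, 0, 0], 0, 1],
  [[1, 0, 0], 0, 1],
  [[1, 0, 0], 0, 1],
  [[1, 0, 0], 0, 1],
  [[1, 0, 0], 0, 1],
])

```text
time_s: 4.62
tool_pos: [0.4802, 0.1375, 0.2645]
tool_rot: [0.001, 0.658, 0.753, -0.0]
wrist_force: [0.2, 0.5, 0.4]
width: 0.0857
```

>>> apply_moves([
  [[1, 0, 0.5], 0, 1],
  [[1, 0, 0.5], 0, 1],
  [[1, 0, 0.5], 0, 1],
  [[1, 0, 0.5], 0, 1],
  [[1, 0, 0.5], 0, 1],
  [[0.5, 0, 0], 0, 1],
  [[0.5, 0, 0], 0, 1],
  [[0, 0, 0], 0, 1],
])

```text
time_s: 5.28
tool_pos: [0.4637, 0.2583, 0.2149]
tool_rot: [-0.0, 0.657, 0.754, 0.001]
wrist_force: [0.6, -0.0, -0.1]
width: 0.0856
```

Run:
```python
from h import *
show();im=r.snapshot("wrist");cv2.imwrite("pics/w_plate.png",im)
import pickle;pickle.dump(r.calibration("wrist"),open("w_plate.pkl","wb"))
```

```text
t 5.28 pos mm [463.7 258.3 214.9] yaw 97.91 tilt 0.10 q7 -0.78 w 85.6 F [ 0.6 -0.  -0.1]
```

View pics/w_plate.png

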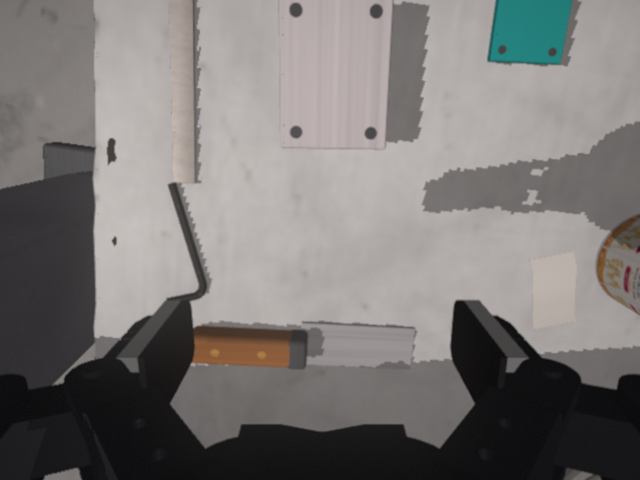

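Run:
```python
from h import *
import pickle
c=pickle.load(open("w_plate.pkl","rb"));im=cv2.imread("pics/w_plate.png")
cv2.imwrite("pics/wpz.png",cv2.resize(im[0:160,265:440],None,fx=4,fy=4,interpolation=cv2.INTER_CUBIC)[:600])
cv2.imwrite("pics/wlz.png",cv2.resize(im[310:380,190:430],None,fx=3.3,fy=3.3,interpolation=cv2.INTER_CUBIC))
hsv=cv2.cvtColor(im,cv2.COLOR_BGR2HSV)
for p in [(340,80),(340,180),(340,145),(340,148),(360,345),(360,385),(250,345)]: print(p,im[p[1],p[0]],hsv[p[1],p[0]])
```

```text
(340, 80) [173 171 183] [175  17 183]
(340, 180) [176 179 184] [ 11  11 184]
(340, 145) [173 172 183] [177  15 183]
(340, 148) [153 153 161] [  0  13 161]
(360, 345) [147 148 153] [  5  10 153]
(360, 385) [112 114 116] [ 15   9 116]
(250, 345) [ 60  90 134] [ 12 141 134]
```

View pics/wpz.png

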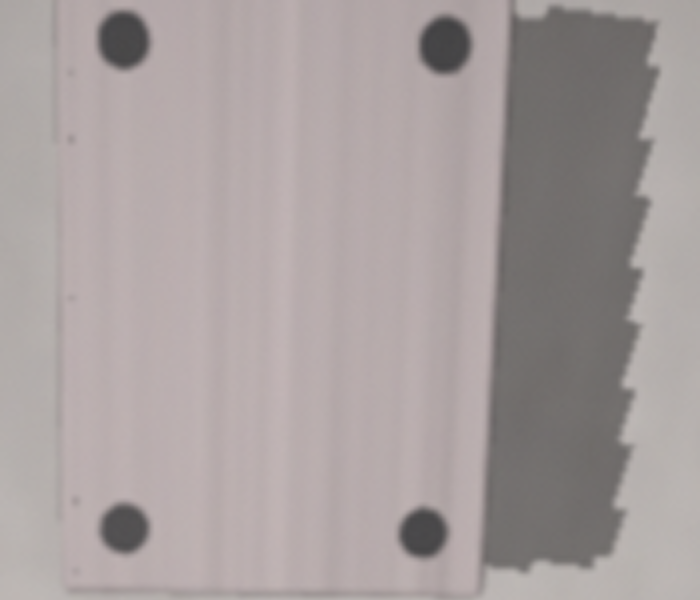

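View pics/wlz.png

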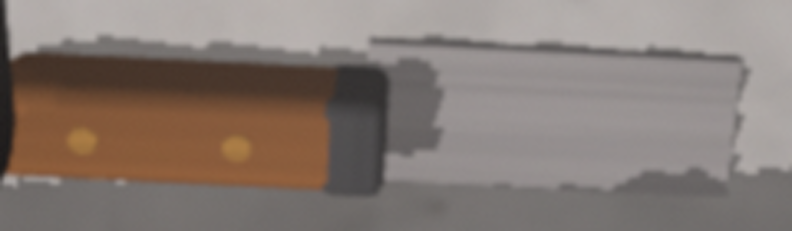

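Run:
```python
from h import *
import pickle
c=pickle.load(open("w_plate.pkl","rb"))
P=onz(c,[(296,10),(376.2,11),(370.7,133.1),(296,131.9)],.036)*1000
print(np.round(P,1),"centre",P.mean(0)); d=P[2]-P[1]+P[3]-P[0];print("plate x yaw",np.degrees(np.arctan2(d[1],d[0])),np.linalg.norm(d)/2,np.linalg.norm(P[0]-P[1]))
E_=onz(c,[(265+66/4,147.3),(265+481/4,148.3)],.036)*1000;print("end corners",E_,np.linalg.norm(E_[0]-E_[1]))
B=onz(c,[(415.2,328.2),(410.6,367.6),(302.1,321.5)],.003)*1000;print("blade",np.round(B,1))
H=onz(c,[(190+386/3.3,310+85/3.3),(190+383/3.3,310+193/3.3),(190+10/3.3,310+88/3.3),(190+10/3.3,310+178/3.3)],.020)*1000;print("handle",np.round(H,1))
plan(P.mean(0)[0],P.mean(0)[1],89)
```

```text
[[434.6 373.   36. ]
 [476.2 378.2  36. ]
 [483.7 316.5  36. ]
 [442.  311.5  36. ]] centre [459.14531726 344.80186135  36.        ]
plate x yaw -83.09666607841058 62.035457012035685 41.97265406496336
end corners [[434.86737407 301.91624219  36.        ]
 [493.33185944 309.36349657  36.        ]] 58.936895473947864
blade [[542.1 184.9   3. ]
 [544.8 152.8   3. ]
 [460.6 179.    3. ]]
handle [[464.8 177.5  20. ]
 [467.4 152.4  20. ]
 [388.1 166.5  20. ]
 [389.3 145.5  20. ]]
t 5.33 pos mm [464.1 257.  214.7] yaw 97.86 tilt 0.07 q7 -0.78 w 85.3 F [0.3 0.3 0.8]
twist units -0.00; shift units after twist x 4.38 y 0.36 z 6.29
```

>>> apply_moves([
  [[0.9, 0.1, 0], 0.16, 1],
  [[0.9, 0.1, 0], 0, 1],
  [[0.9, 0.1, 0.3], 0, 1],
  [[0.9, 0.1, 0.7], 0, 1],
  [[0.8, 0.05, 1], 0, 1],
  [[0, 0, 1], 0, 1],
  [[0, 0, 1], 0, 1],
  [[0, 0, 1], 0, 1],
  [[0, 0, 0.8], 0, 1],
  [[0, 0, 0.5], 0, 1],
  [[0, 0, 0], 0, 1],
])

```text
time_s: 6.25
tool_pos: [0.4617, 0.3433, 0.0864]
tool_rot: [0.0, 0.664, 0.748, -0.002]
wrist_force: [-0.6, 0.1, -0.1]
width: 0.0857
```

Run:
```python
from h import *
plan(459.1,344.8,80,96.9);im=r.snapshot("wrist");cv2.imwrite("pics/w_p2.png",im)
```

```text
t 6.25 pos mm [461.7 343.3  86.4] yaw 96.80 tilt 0.19 q7 -1.02 w 85.7 F [-0.6  0.1 -0.1]
twist units -0.02; shift units after twist x 0.09 y -0.12 z 0.32
```

View pics/w_p2.png

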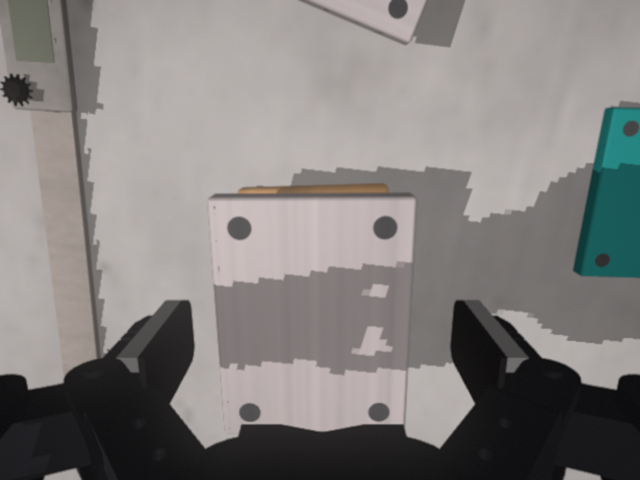

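>>> apply_moves([
  [[0.1, -0.12, 0.3], 0, 1],
  [[0, 0, 0], 0, -1],
  [[0, 0, 0], 0, -1],
  [[0, 0, 0], 0, -1],
  [[0, 0, 0], 0, -1],
  [[0, 0, 0], 0, -1],
])

```text
time_s: 6.8
tool_pos: [0.4592, 0.3475, 0.0829]
tool_rot: [0.0, 0.663, 0.748, 0.001]
wrist_force: [-0.8, -1.1, 5.3]
width: 0.0586
```

Run:
```python
from h import *
show();im=r.snapshot("wrist");cv2.imwrite("pics/w_p3.png",im)
```

```text
t 6.80 pos mm [459.2 347.5  82.9] yaw 96.89 tilt 0.06 q7 -1.03 w 58.6 F [-0.8 -1.1  5.3]
```

View pics/w_p3.png

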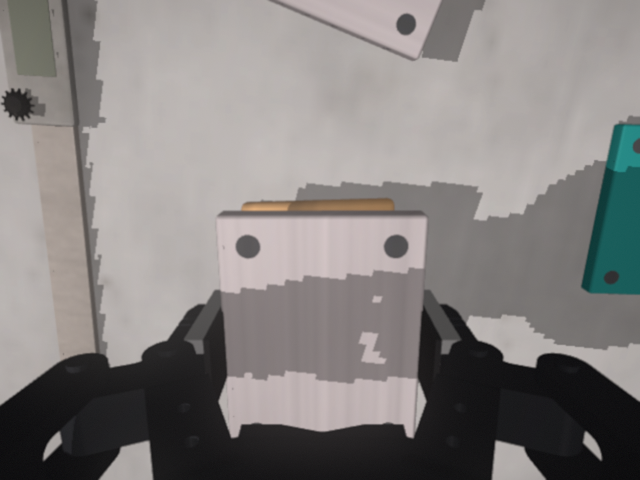

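Run:
```python
from h import *
c=r.calibration("wrist");s,p,R,yaw=pose()
P=onz(c,[(248,246),(396.5,246.5)],.036)
L=(P-p)@R*1000;print(np.round(L,1), "centre tool x",L[:,0].mean()-31,"y",L[:,1].mean())
```

```text
[[ 30.  -21.1  46.9]
 [ 29.8  21.1  47. ]] centre tool x -1.1265004760355453 y 0.0011165814028828436
```

>>> apply_moves([
  [[0, 0, -0.5], 0, -1],
  [[0, 0, -1], 0, -1],
  [[0, 0, -1], 0, -1],
  [[0, 0, -1], 0, -1],
  [[0, 0, -0.5], 0, -1],
  [[0, 0, 0], 0, -1],
])

```text
time_s: 7.35
tool_pos: [0.4601, 0.348, 0.1646]
tool_rot: [0.0, 0.663, 0.748, 0.002]
wrist_force: [0.1, 0.0, -2.4]
width: 0.0589
```

Run:
```python
from h import *
plan(530.8,-42.3,160,82.7);im=r.snapshot("wrist");cv2.imwrite("pics/w_p4.png",im)
```

```text
t 7.35 pos mm [460.1 348.  164.6] yaw 96.87 tilt 0.26 q7 -0.97 w 58.9 F [ 0.1  0.  -2.4]
twist units 2.36; shift units after twist x -18.91 y 5.99 z 0.23
```

View pics/w_p4.png

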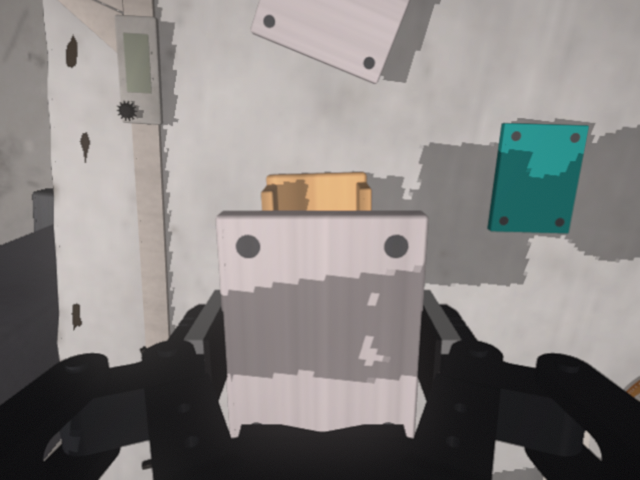

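>>> apply_moves([
  [[0, 0, 0], 0.8, -1],
  [[0, 0, 0], 0.8, -1],
  [[0, 0, 0], 0.76, -1],
  [[-0.5, 0.2, 0], 0, -1],
  [[-1, 0.3, 0], 0, -1],
  [[-1, 0.3, 0], 0, -1],
  [[-1, 0.3, 0], 0, -1],
  [[-1, 0.3, 0], 0, -1],
  [[-1, 0.3, 0], 0, -1],
  [[-1, 0.3, 0], 0, -1],
  [[-1, 0.3, 0], 0, -1],
  [[-1, 0.3, 0], 0, -1],
])

```text
time_s: 8.4
tool_pos: [0.4886, 0.1695, 0.1609]
tool_rot: [-0.0, 0.75, 0.662, -0.001]
wrist_force: [-0.1, -0.0, -1.7]
width: 0.0588
```

>>> apply_moves([
  [[-1, 0.4, 0], 0, -1],
  [[-1, 0.4, 0], 0, -1],
  [[-1, 0.4, 0], 0, -1],
  [[-1, 0.4, 0], 0, -1],
  [[-1, 0.4, 0], 0, -1],
  [[-1, 0.4, 0], 0, -1],
  [[-1, 0.4, 0], 0, -1],
  [[-1, 0.3, 0], 0, -1],
  [[-1, 0.3, 0], 0, -1],
  [[-0.5, 0, 0], 0, -1],
  [[0, 0, 0], 0, -1],
])

```text
time_s: 9.32
tool_pos: [0.5313, -0.0288, 0.1609]
tool_rot: [-0.0, 0.752, 0.66, -0.002]
wrist_force: [-0.5, -0.1, -1.4]
width: 0.0588
```

Run:
```python
from h import *
plan(531.7,-35.1,160,82.7);im=r.snapshot("wrist");cv2.imwrite("pics/w_p5.png",im);im=r.snapshot("side");cv2.imwrite("pics/s_p5.png",im[150:330,230:400])
```

```text
t 9.32 pos mm [531.3 -28.8 160.9] yaw 82.55 tilt 0.17 q7 -0.49 w 58.8 F [-0.5 -0.1 -1.4]
twist units -0.03; shift units after twist x -0.31 y 0.06 z 0.04
```

View pics/w_p5.png

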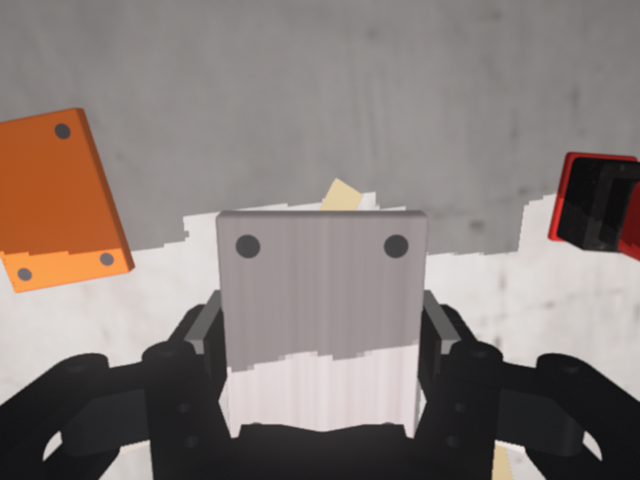

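>>> apply_moves([
  [[-0.2, 0, 0.75], 0, -1],
  [[0, 0, 1], 0, -1],
  [[0, 0, 1], 0, -1],
  [[0, 0, 0.7], 0, -1],
  [[0, 0, 0.2], 0, -1],
  [[0, 0, 0], 0, -1],
])

```text
time_s: 9.92
tool_pos: [0.531, -0.0274, 0.088]
tool_rot: [-0.001, 0.75, 0.662, -0.001]
wrist_force: [0.6, 1.1, -1.9]
width: 0.0585
```

Run:
```python
from h import *
plan(531.0,-41,83,82.7);im=r.snapshot("side");cv2.imwrite("pics/s_p6.png",cv2.resize(im[150:330,230:400],None,fx=3.3,fy=3.3))
```

```text
t 9.92 pos mm [531.  -27.4  88. ] yaw 82.89 tilt 0.14 q7 -0.55 w 58.5 F [ 0.6  1.1 -1.9]
twist units 0.03; shift units after twist x -0.67 y 0.08 z 0.25
```

View pics/s_p6.png

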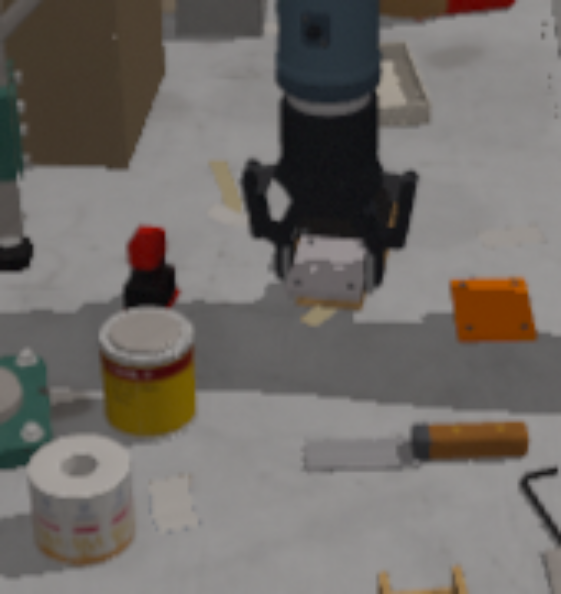

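>>> apply_moves([
  [[0, 0, 0.15], 0, -1],
  [[0, 0, 0.05], 0, -1],
  [[0, 0, 0], 0, -1],
])

```text
time_s: 10.22
tool_pos: [0.5322, -0.0291, 0.0854]
tool_rot: [0.0, 0.75, 0.661, 0.0]
wrist_force: [-0.7, -0.2, -1.4]
width: 0.0587
```

>>> apply_moves([
  [[0, 0, 0.05], 0, -1],
  [[0, 0, 0.05], 0, -1],
  [[0, 0, 0.0], 0, -1],
])

```text
time_s: 10.47
tool_pos: [0.5321, -0.0292, 0.083]
tool_rot: [0.0, 0.751, 0.661, 0.0]
wrist_force: [-0.2, 0.2, -1.0]
width: 0.0586
```

>>> apply_moves([
  [[-0.1, 0, 0.05], 0, -1],
  [[-0.1, 0, 0], 0, -1],
  [[-0.1, 0, 0], 0, -1],
  [[-0.1, 0, 0], 0, -1],
  [[0, 0, 0], 0, -1],
])

```text
time_s: 10.88
tool_pos: [0.5322, -0.0361, 0.0829]
tool_rot: [0.0, 0.75, 0.661, 0.002]
wrist_force: [-0.1, 2.3, 5.2]
width: 0.0587
```

>>> apply_moves([
  [[-0.05, 0, 0], 0, -1],
  [[-0.05, 0, 0], 0, -1],
  [[-0.05, 0, 0], 0, -1],
  [[0, 0, 0], 0, -1],
])

```text
time_s: 11.22
tool_pos: [0.5319, -0.0388, 0.0829]
tool_rot: [0.0, 0.75, 0.661, 0.002]
wrist_force: [0.2, 2.6, 5.3]
width: 0.0584
```

>>> apply_moves([
  [[-0.05, 0, 0], 0, -1],
  [[-0.05, 0, 0], 0, -1],
  [[0, 0, 0], 0, -1],
])

```text
time_s: 11.47
tool_pos: [0.5317, -0.0406, 0.0829]
tool_rot: [0.0, 0.75, 0.661, 0.002]
wrist_force: [1.5, 3.3, 5.3]
width: 0.0585
```

>>> apply_moves([
  [[-0.05, 0, 0], 0, -1],
  [[0, 0, 0], 0, -1],
])

```text
time_s: 11.63
tool_pos: [0.5317, -0.0407, 0.0829]
tool_rot: [0.0, 0.75, 0.661, 0.002]
wrist_force: [1.7, 5.1, 4.3]
width: 0.0583
```

>>> apply_moves([
  [[-0.05, 0, 0], 0, -1],
  [[0, 0, 0], 0, -1],
])

```text
time_s: 11.8
tool_pos: [0.5316, -0.0408, 0.0829]
tool_rot: [-0.0, 0.75, 0.662, 0.003]
wrist_force: [1.3, 7.5, 4.4]
width: 0.0586
```

>>> apply_moves([
  [[-0.05, 0, 0], 0, -1],
  [[0, 0, 0], 0, -1],
])

```text
time_s: 11.97
tool_pos: [0.5316, -0.0409, 0.083]
tool_rot: [-0.001, 0.75, 0.662, 0.003]
wrist_force: [0.3, 10.9, 4.6]
width: 0.0582
```

Run:
```python
from h import *
show();im=r.snapshot("top");cv2.imwrite("pics/t_p6.png",cv2.resize(im[190:300,290:420],None,fx=5,fy=5,interpolation=cv2.INTER_CUBIC))
```

```text
t 11.97 pos mm [531.6 -40.9  83. ] yaw 82.87 tilt 0.39 q7 -0.53 w 58.2 F [ 0.3 10.9  4.6]
```

View pics/t_p6.png

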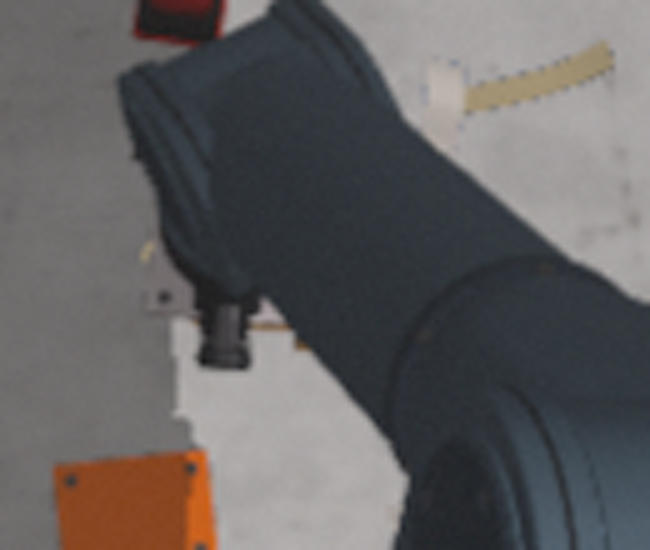

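>>> apply_moves([
  [[0.1, 0, 0], 0, -1],
  [[0, 0, 0], 0, 1],
  [[0, 0, 0], 0, 1],
  [[0, 0, 0], 0, 1],
  [[0, 0, -0.3], 0, 1],
  [[0, 0, -1], 0, 1],
  [[0, 0, -1], 0, 1],
  [[0, 0, -1], 0, 1],
  [[0, 0, -1], 0, 1],
  [[0, 0, -1], 0, 1],
  [[0, 0, -1], 0, 1],
])

```text
time_s: 12.93
tool_pos: [0.5298, -0.0435, 0.2092]
tool_rot: [0.0, 0.751, 0.661, -0.0]
wrist_force: [-0.2, -0.4, 0.3]
width: 0.0852
```

Run:
```python
from h import *
plan(418,158,190,184.5);im=r.snapshot("wrist");cv2.imwrite("pics/w_p7.png",im)
c=r.calibration("wrist")
import pickle;pickle.dump(c,open("w_p7.pkl","wb"))
```

```text
t 12.93 pos mm [529.8 -43.5 209.2] yaw 82.70 tilt 0.03 q7 -0.42 w 85.2 F [-0.2 -0.4  0.3]
twist units -16.97; shift units after twist x 4.78 y 10.48 z 0.96
```

View pics/w_p7.png

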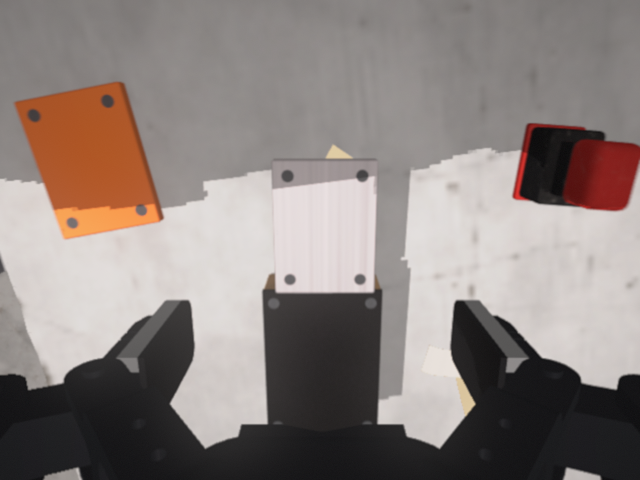

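>>> apply_moves([
  [[0, 0, 0], -1, 1],
  [[0, 0, 0], -1, 1],
  [[0, 0, 0], -1, 1],
  [[0, 0, 0], -1, 1],
  [[0, 0, 0], -1, 1],
  [[0, 0, 0], -1, 1],
  [[0, 0, 0], -1, 1],
  [[0, 0, 0], -1, 1],
  [[0, 0, 0], -1, 1],
  [[0, 0, 0], -1, 1],
  [[0, 0, 0], -1, 1],
  [[0, 0, 0], -1, 1],
])

```text
time_s: 13.98
tool_pos: [0.53, -0.0436, 0.208]
tool_rot: [-0.0, 0.217, 0.976, -0.0]
wrist_force: [0.4, -0.8, 0.5]
width: 0.0854
```

>>> apply_moves([
  [[0, 0, 0], -1, 1],
  [[0, 0, 0], -1, 1],
  [[0, 0, 0], -1, 1],
  [[0, 0, 0], -1, 1],
  [[0, 0, 0], -1, 1],
  [[0.4, 1, 0], 0, 1],
  [[0.4, 1, 0], 0, 1],
  [[0.4, 1, 0], 0, 1],
  [[0.4, 1, 0], 0, 1],
  [[0.4, 1, 0], 0, 1],
  [[0.4, 1, 0], 0, 1],
  [[0, 0, 0], 0, 1],
])

```text
time_s: 14.98
tool_pos: [0.4704, 0.0762, 0.2084]
tool_rot: [-0.0, -0.044, 0.999, 0.001]
wrist_force: [0.1, 0.8, -0.2]
width: 0.0855
```

Run:
```python
from h import *
import pickle
c=pickle.load(open("w_p7.pkl","rb"))
P=onz(c,[(287.5,176),(362,175.5),(360,279),(290,279.5)],.036)*1000
d=P[2]-P[1]+P[3]-P[0];print("plate c",P.mean(0),"yaw",np.degrees(np.arctan2(d[1],d[0])))
print("pad/step px", onz(c,[(264,291),(381,291)],.032)*1000)
plan(423.8,159.4,190,184.5);im=r.snapshot("wrist");cv2.imwrite("pics/w_l1.png",im)
pickle.dump(r.calibration("wrist"),open("w_l1.pkl","wb"))
```

```text
plate c [534.87357081 -42.81983511  36.        ] yaw -97.1037936738921
pad/step px [[491.94212397 -78.62073497  32.        ]
 [564.63869639 -88.1603431   32.        ]]
t 14.98 pos mm [470.4  76.2 208.4] yaw -174.96 tilt 0.07 q7 0.85 w 85.5 F [ 0.1  0.8 -0.2]
twist units 0.09; shift units after twist x 2.00 y 4.33 z 0.92
```

View pics/w_l1.png

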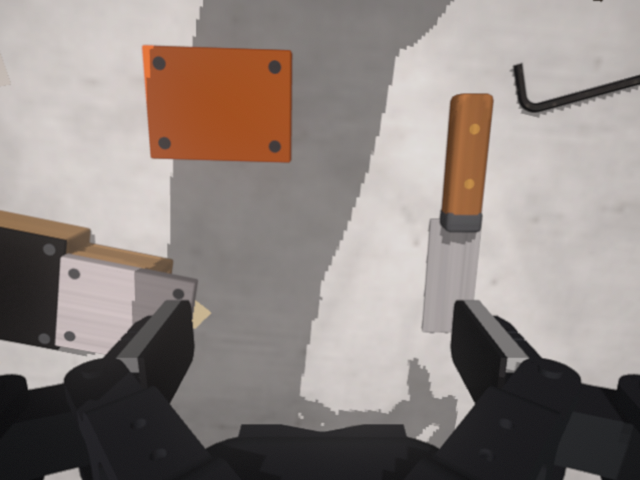

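Run:
```python
from h import *
import pickle
c=pickle.load(open("w_l1.pkl","rb"))
im=cv2.imread("pics/w_l1.png");hsv=cv2.cvtColor(im,cv2.COLOR_BGR2HSV)
m=np.zeros(hsv.shape[:2],bool);m[85:235,430:505]=(hsv[85:235,430:505,1]>80)
ct=rect(m,c,.02,"handle")
H=onz(c,[(452,97),(492,97),(441,229),(480,231)],.02)*1000;print(np.round(H,1))
B=onz(c,[(422,331),(472,334)],.003)*1000;print(np.round(B,1))
cv2.imwrite("pics/wl1z.png",cv2.resize(im[85:340,410:505],None,fx=2.3,fy=2.3,interpolation=cv2.INTER_CUBIC))
```

```text
handle z 0.02 centre mm 420.9 154.3 size 70.0 24.1 ang 4.7 px [466.64705882 153.95751634]
[[388.6 140.3  20. ]
 [386.7 163.   20. ]
 [466.2 146.5  20. ]
 [465.4 170.7  20. ]]
[[545.1 150.    3. ]
 [544.3 185.5   3. ]]
```

View pics/wl1z.png

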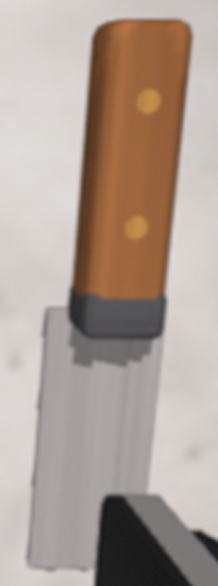

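>>> apply_moves([
  [[0.4, 0.85, 0], 0.06, 1],
  [[0.4, 0.85, 0], 0, 1],
  [[0.4, 0.85, 0], 0, 1],
  [[0.4, 0.85, 0.5], 0, 1],
  [[0.3, 0.85, 1], 0, 1],
  [[0, 0, 1], 0, 1],
  [[0, 0, 1], 0, 1],
  [[0, 0, 1], 0, 1],
  [[0, 0, 1], 0, 1],
  [[0, 0, 0.5], 0, 1],
  [[0, 0, 0], 0, 1],
])

```text
time_s: 15.95
tool_pos: [0.4275, 0.1532, 0.0863]
tool_rot: [-0.001, -0.038, 0.999, -0.001]
wrist_force: [-0.6, 0.5, 0.2]
width: 0.0855
```

Run:
```python
from h import *
plan(425,157.5,75.5,184.7);im=r.snapshot("wrist");cv2.imwrite("pics/w_l2.png",im)
```

```text
t 15.95 pos mm [427.5 153.2  86.3] yaw -175.68 tilt 0.18 q7 0.43 w 85.5 F [-0.6  0.5  0.2]
twist units -0.06; shift units after twist x 0.11 y 0.22 z 0.54
```

View pics/w_l2.png

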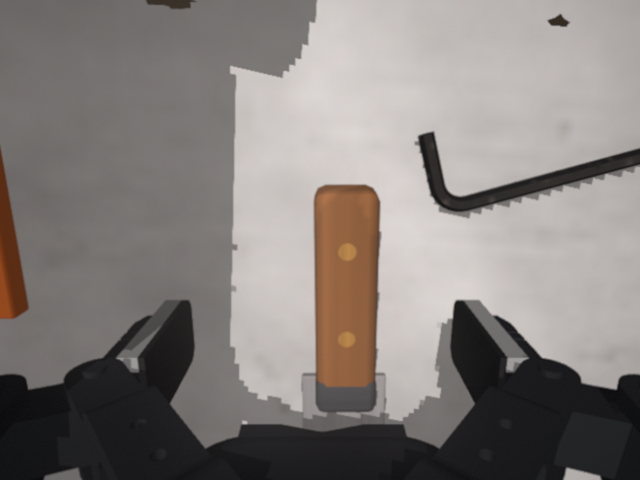

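>>> apply_moves([
  [[0.1, 0.38, 0.2], 0, 1],
  [[0, 0, 0.2], 0, 1],
  [[0, 0, 0.1], 0, 1],
  [[0, 0, 0], 0, -1],
  [[0, 0, 0], 0, -1],
  [[0, 0, 0], 0, -1],
  [[0, 0, 0], 0, -1],
  [[0, 0, 0], 0, -1],
  [[0, 0, 0], 0, -1],
  [[0, 0, 0], 0, -1],
])

```text
time_s: 16.83
tool_pos: [0.4256, 0.1618, 0.0783]
tool_rot: [0.0, -0.038, 0.999, -0.0]
wrist_force: [-1.1, -0.9, 5.1]
width: 0.0206
```

Run:
```python
from h import *
show();im=r.snapshot("wrist");cv2.imwrite("pics/w_l3.png",im)
```

```text
t 16.83 pos mm [425.6 161.8  78.3] yaw -175.64 tilt 0.03 q7 0.39 w 20.6 F [-1.1 -0.9  5.1]
```

View pics/w_l3.png

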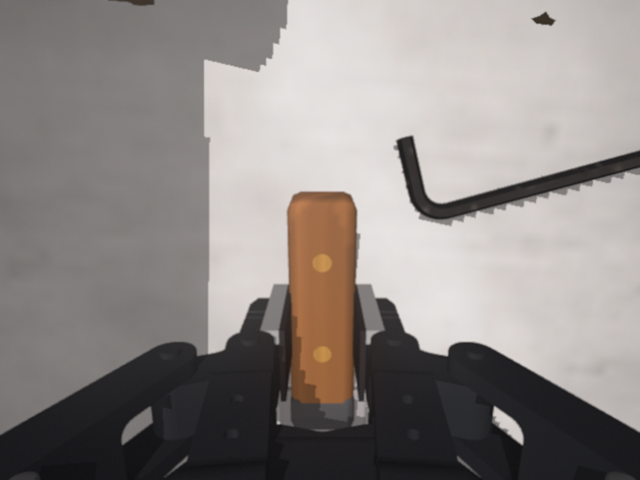

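Run:
```python
from h import *
c=r.calibration("wrist");s,p,R,yaw=pose()
for z in(.012,.02):
    P=onz(c,[(322,194),(323,425)],z)
    print(z,np.round((P-p)@R*1000,1))
```

```text
0.012 [[ 42.6  -1.2  66.2]
 [-44.6  -0.9  66.3]]
0.02 [[ 44.   -1.2  58.2]
 [-38.1  -0.9  58.3]]
```

>>> apply_moves([
  [[0, 0, -0.3], 0, -1],
  [[0, 0, -0.7], 0, -1],
  [[0, 0, -1], 0, -1],
  [[0, 0, -1], 0, -1],
  [[0, 0, -1], 0, -1],
  [[0, 0, -0.5], 0, -1],
  [[0, 0, 0], 0, -1],
])

```text
time_s: 17.47
tool_pos: [0.4264, 0.1622, 0.1697]
tool_rot: [0.002, -0.038, 0.999, 0.0]
wrist_force: [0.5, 0.3, -1.1]
width: 0.0202
```

Run:
```python
from h import *
show()
im=r.snapshot("side");cv2.imwrite("pics/s_l4.png",cv2.resize(im[150:330,270:450],None,fx=3.3,fy=3.3,interpolation=cv2.INTER_CUBIC))
im=r.snapshot("top");cv2.imwrite("pics/t_l4.png",cv2.resize(im[190:320,220:400],None,fx=4,fy=4,interpolation=cv2.INTER_CUBIC))
```

```text
t 17.47 pos mm [426.4 162.2 169.7] yaw -175.66 tilt 0.20 q7 0.56 w 20.2 F [ 0.5  0.3 -1.1]
```

View pics/s_l4.png

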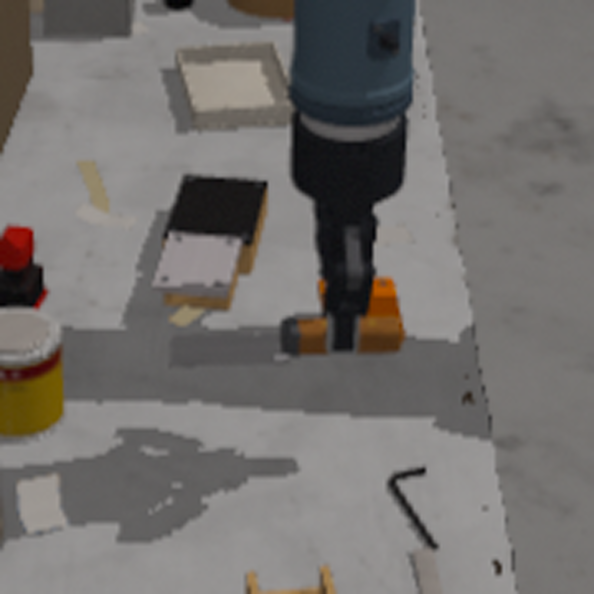

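View pics/t_l4.png

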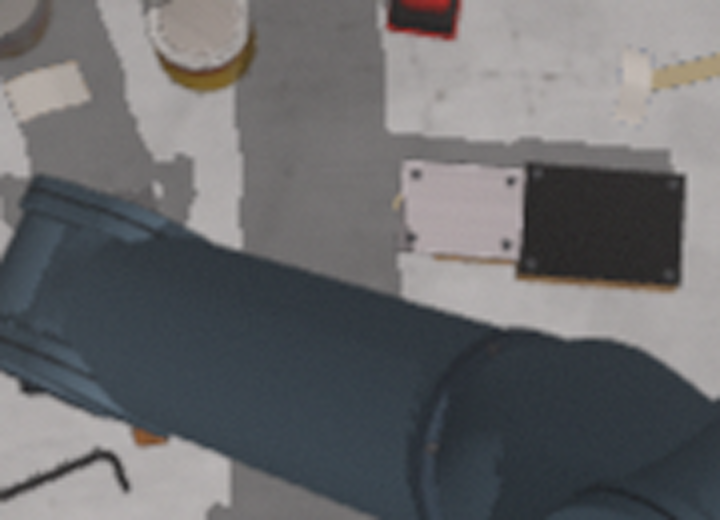

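Run:
```python
from h import *
ct=r.calibration("top");cs=r.calibration("side")
print("can top T",onz(ct,[(270,189)],.076)*1000,"S",onz(cs,[(275,252)],.076)*1000)
print("roll T",onz(ct,[(217,184)],.06)*1000)
print("stamp T",onz(ct,[(326,187)],.068)*1000)
o1,d1=ray(ct,[(288,158)]);o2,d2=ray(cs,[(277,111)])
A=np.c_[d1[0],-d2[0]];t=np.linalg.lstsq(A,o2-o1,rcond=None)[0];print("knob",o1+t[0]*d1[0],o2+t[1]*d2[0])
```

```text
can top T [[671.52765489 120.54235378  76.        ]] S [[653.46700471 132.62658545  76.        ]]
roll T [[695.92516969 258.67486537  60.        ]]
stamp T [[672.26605157 -24.06799167  68.        ]]
knob [0.64438519 0.06176464 0.39915903] [0.63953749 0.06175132 0.39753187]
```

Run:
```python
from h import *
ct=r.calibration("top")
for z in(.2,.3,.4):
    print(z,np.round(onz(ct,[(290+122/5,190+75/5),(290+290/5,190),(290+160/5,190+220/5)],z)*1000), proj(ct,[.5316,-.0409,z]))
s=r.get_state();print(s["joints"])
```

```text
0.2 [[593.  10. 200.]
 [625. -71. 200.]
 [523.  -4. 200.]] [[337.52762142 229.4891589 ]]
0.3 [[568.  11. 300.]
 [598. -64. 300.]
 [503.  -2. 300.]] [[339.34118405 220.16021126]]
0.4 [[543.  13. 400.]
 [571. -56. 400.]
 [483.   1. 400.]] [[341.45159718 209.30856656]]
[ 0.24815125  0.60586891 -0.88583582  2.09943279  0.69623428  0.75899154
  0.56105361]
```

>>> apply_moves([
  [[0, 0, 0], 0.5, -1],
  [[0, 0, 0], 1, -1],
  [[0, 0, 0], 1, -1],
  [[0, 0, 0], 1, -1],
  [[0, 0, 0], 1, -1],
  [[0, 0, 0], 1, -1],
  [[0, 0, 0], 1, -1],
  [[0, 0, 0], 1, -1],
  [[0, 0, 0], 1, -1],
  [[0, 0, 0], 1, -1],
  [[0, 0, 0], 1, -1],
  [[0, 0, 0], 1, -1],
])

```text
time_s: 18.57
tool_pos: [0.4247, 0.1614, 0.1666]
tool_rot: [-0.001, 0.537, 0.844, -0.001]
wrist_force: [0.1, 0.3, -1.1]
width: 0.0203
```

>>> apply_moves([
  [[0, 0, 0], 1, -1],
  [[0, 0, 0], 1, -1],
  [[0, 0, 0], 1, -1],
  [[0, 0, 0], 1, -1],
  [[0, 0, 0], 1, -1],
  [[0, 0, 0], 0.4, -1],
  [[0, 0, 0], 0, -1],
])

```text
time_s: 19.15
tool_pos: [0.4247, 0.1615, 0.1667]
tool_rot: [-0.0, 0.749, 0.662, -0.001]
wrist_force: [0.1, 0.5, -1.1]
width: 0.0208
```

Run:
```python
from h import *
plan(549,128,100,82.7);print(r.get_state()["joints"])
im=r.snapshot("side");cv2.imwrite("pics/s_l5.png",cv2.resize(im[150:330,270:450],None,fx=3.3,fy=3.3,interpolation=cv2.INTER_CUBIC))
```

```text
t 19.15 pos mm [424.7 161.5 166.7] yaw 82.91 tilt 0.13 q7 -0.92 w 20.8 F [ 0.1  0.5 -1.1]
twist units 0.03; shift units after twist x -0.87 y 6.38 z 3.34
[-0.07787499  0.47853655 -0.46503844  2.11642139  0.36139668  0.62465872
 -0.91863396]
```

View pics/s_l5.png

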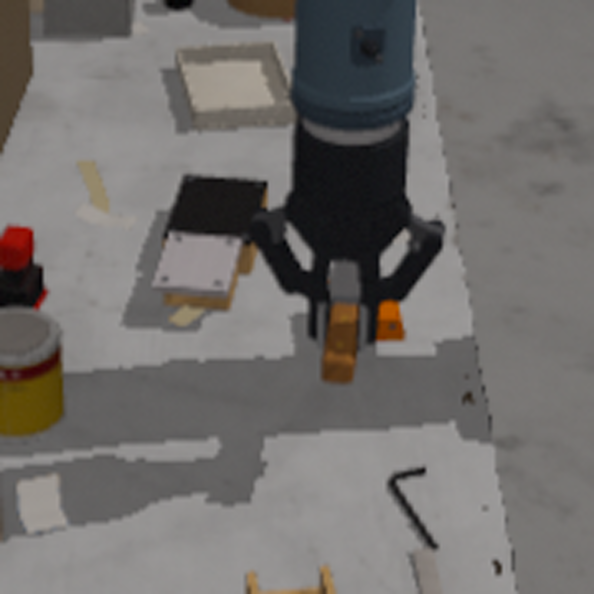

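>>> apply_moves([
  [[0, 0.6, 0.2], 0, -1],
  [[-0.1, 0.9, 0.4], 0, -1],
  [[-0.1, 0.9, 0.4], 0, -1],
  [[-0.1, 0.9, 0.5], 0, -1],
  [[-0.1, 0.9, 0.5], 0, -1],
  [[-0.1, 0.9, 0.5], 0, -1],
  [[-0.1, 0.9, 0.4], 0, -1],
  [[-0.1, 0.4, 0.1], 0, -1],
  [[0, 0, 0], 0, -1],
])

```text
time_s: 19.95
tool_pos: [0.5523, 0.1306, 0.1066]
tool_rot: [0.0, 0.75, 0.662, -0.0]
wrist_force: [-0.2, -0.6, 0.8]
width: 0.0202
```

Run:
```python
from h import *
plan(549,128,90,82.7)
im=r.snapshot("side");cv2.imwrite("pics/s_l6.png",cv2.resize(im[100:330,200:430],None,fx=2.6,fy=2.6,interpolation=cv2.INTER_CUBIC))
im=r.snapshot("top");cv2.imwrite("pics/t_l6.png",cv2.resize(im[150:280,220:400],None,fx=4,fy=4,interpolation=cv2.INTER_CUBIC))
im=r.snapshot("wrist");cv2.imwrite("pics/w_l6.png",im)
```

```text
t 19.95 pos mm [552.3 130.6 106.6] yaw 82.85 tilt 0.04 q7 -0.79 w 20.2 F [-0.2 -0.6  0.8]
twist units 0.03; shift units after twist x -0.15 y -0.15 z 0.83
```

View pics/s_l6.png

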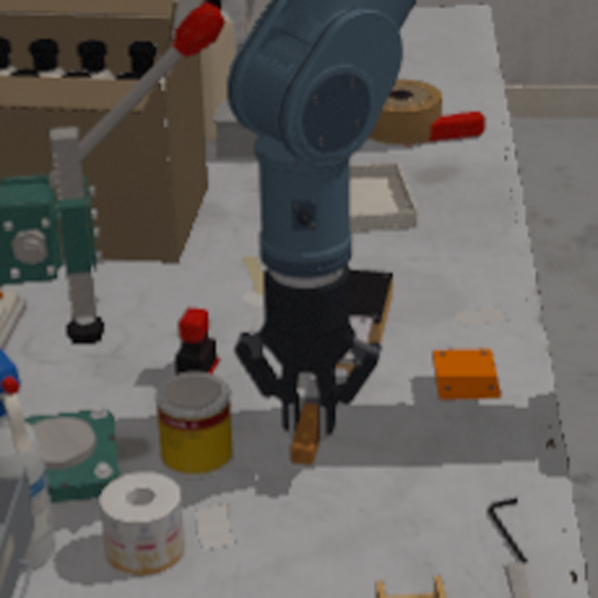

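View pics/t_l6.png

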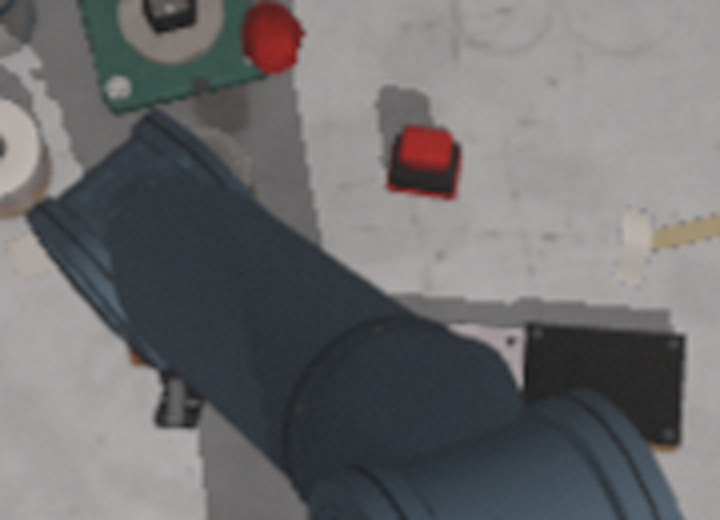

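View pics/w_l6.png

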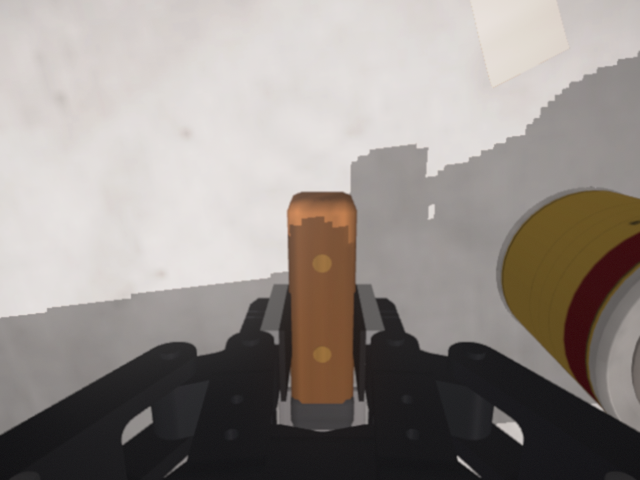

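>>> apply_moves([
  [[0, -0.1, 0.4], 0, -1],
  [[0, -0.1, 0.4], 0, -1],
  [[-0.1, 0, 0], 0, -1],
  [[-0.4, 0, 0], 0, -1],
  [[-0.5, 0, 0], 0, -1],
  [[-0.5, 0, 0], 0, -1],
  [[-0.4, 0, 0], 0, -1],
  [[-0.1, 0, 0], 0, -1],
  [[0, 0, 0], 0, -1],
])

```text
time_s: 20.85
tool_pos: [0.5422, 0.0913, 0.0921]
tool_rot: [0.0, 0.75, 0.662, -0.0]
wrist_force: [0.4, -0.5, -1.9]
width: 0.0207
```

```bash
cat >> h.py <<'E'
STEP=np.array([527.,-83.2]);XD=np.array([-.127,-.992])
def tip():
    s,p,R,yaw=pose();q=p[:2]*1000-118*R[:2,0]
    d=q-STEP;print("tip bx %.1f by %.1f top z %.1f"%(d@XD,d@np.array([.992,-.127]),p[2]*1000-78.3+3))
E
python3 - <<'E'
from h import *
show();tip()
im=r.snapshot("side");cv2.imwrite("pics/s_l7.png",cv2.resize(im[180:320,260:400],None,fx=4.2,fy=4.2,interpolation=cv2.INTER_CUBIC))
im=r.snapshot("top");cv2.imwrite("pics/t_l7.png",cv2.resize(im[180:280,280:400],None,fx=5,fy=5,interpolation=cv2.INTER_CUBIC))
E
```

```text
t 20.85 pos mm [542.2  91.3  92.1] yaw 82.85 tilt 0.05 q7 -0.75 w 20.7 F [ 0.4 -0.5 -1.9]
tip bx -57.1 by -6.8 top z 16.8
```

View pics/s_l7.png

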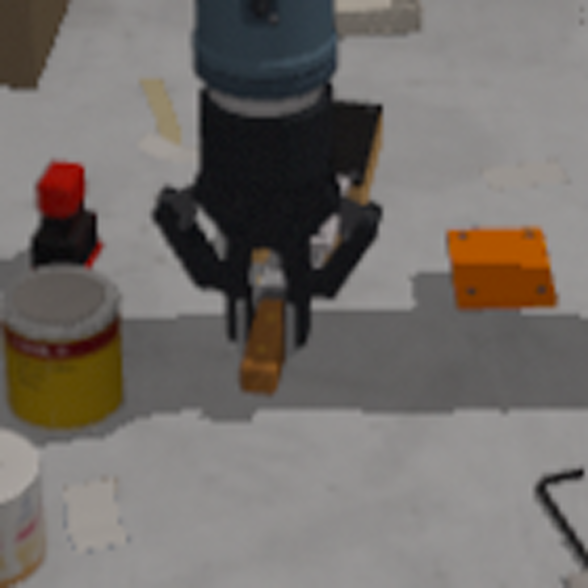

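View pics/t_l7.png

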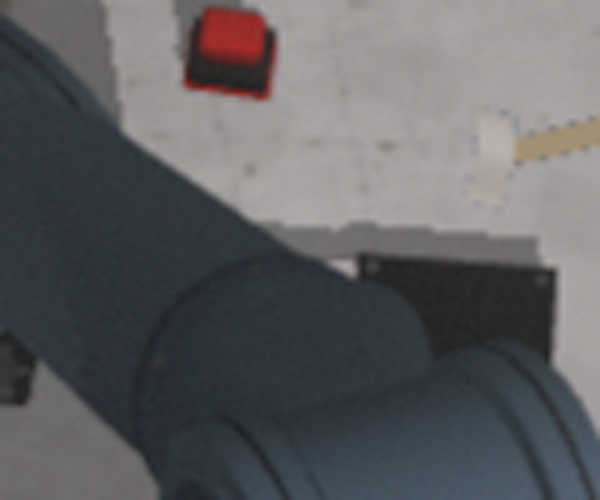

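>>> apply_moves([
  [[0.1, 0.15, 0], 0, -1],
  [[0, 0, -0.25], 0, -1],
  [[0, 0, -0.25], 0, -1],
  [[0, 0, -0.2], 0, -1],
  [[0, 0, -0.2], 0, -1],
  [[0, 0, -0.2], 0, -1],
  [[0, 0, 0], 0, -1],
])

```text
time_s: 21.53
tool_pos: [0.5454, 0.0948, 0.1148]
tool_rot: [0.0, 0.749, 0.662, 0.001]
wrist_force: [-0.5, 1.7, -1.8]
width: 0.0207
```

Run:
```python
from h import *
show();tip()
im=r.snapshot("side");cv2.imwrite("pics/s_l8.png",cv2.resize(im[180:320,260:400],None,fx=4.2,fy=4.2,interpolation=cv2.INTER_CUBIC))
```

```text
t 21.53 pos mm [545.4  94.8 114.8] yaw 82.96 tilt 0.07 q7 -0.74 w 20.7 F [-0.5  1.7 -1.8]
tip bx -60.9 by -3.8 top z 39.5
```

View pics/s_l8.png

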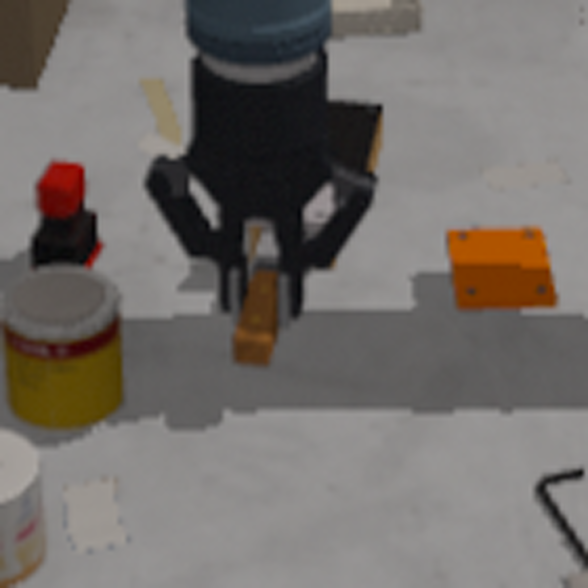

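>>> apply_moves([
  [[-0.05, 0, -0.32], 0, -1],
  [[-0.1, 0, -0.32], 0, -1],
  [[-0.15, 0, -0.32], 0, -1],
  [[-0.2, 0, -0.34], 0, -1],
  [[-0.24, 0, -0.34], 0, -1],
  [[0, 0, 0], 0, -1],
])

```text
time_s: 22.08
tool_pos: [0.544, 0.0784, 0.1482]
tool_rot: [0.001, 0.75, 0.662, 0.0]
wrist_force: [0.8, 0.6, 0.2]
width: 0.0207
```

Run:
```python
from h import *
show();tip()
im=r.snapshot("side");cv2.imwrite("pics/s_l9.png",cv2.resize(im[160:300,260:400],None,fx=4.2,fy=4.2,interpolation=cv2.INTER_CUBIC))
im=r.snapshot("top");cv2.imwrite("pics/t_l9.png",cv2.resize(im[180:280,280:400],None,fx=5,fy=5,interpolation=cv2.INTER_CUBIC))
```

```text
t 22.08 pos mm [544.   78.4 148.2] yaw 82.86 tilt 0.12 q7 -0.68 w 20.7 F [0.8 0.6 0.2]
tip bx -44.4 by -3.3 top z 72.9
```

View pics/s_l9.png

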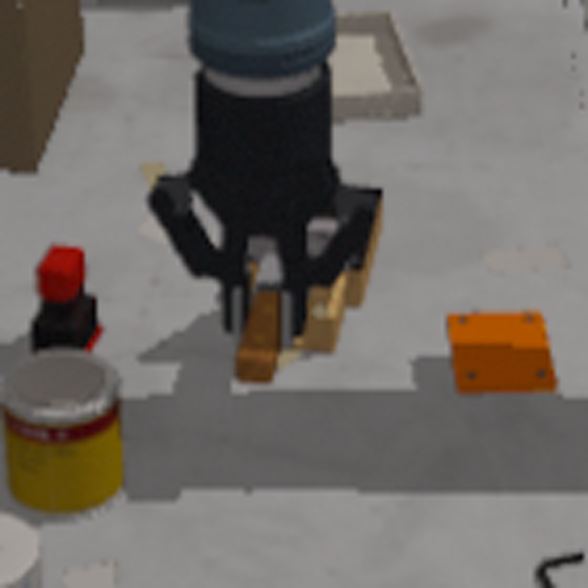

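View pics/t_l9.png

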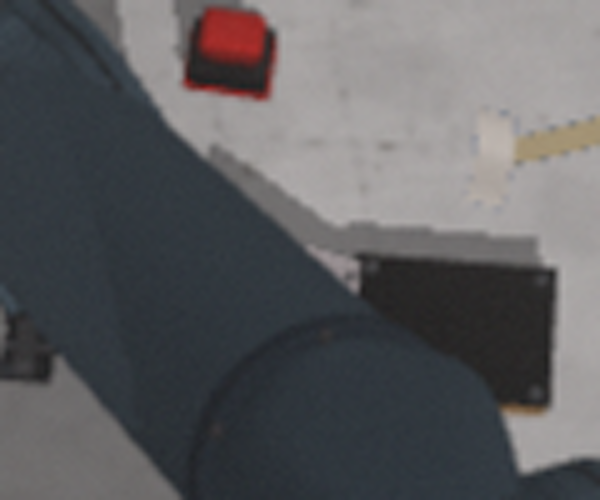

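>>> apply_moves([
  [[-0.28, 0, -0.27], 0, -1],
  [[-0.3, 0, -0.26], 0, -1],
  [[-0.35, 0, -0.22], 0, -1],
  [[-0.38, 0, -0.2], 0, -1],
  [[-0.25, 0, -0.15], 0, -1],
  [[0, 0, 0], 0, -1],
])

```text
time_s: 22.68
tool_pos: [0.5397, 0.0468, 0.1693]
tool_rot: [0.001, 0.75, 0.661, -0.0]
wrist_force: [0.6, 0.5, -1.6]
width: 0.0206
```

Run:
```python
from h import *
show();tip()
im=r.snapshot("side");cv2.imwrite("pics/s_l10.png",cv2.resize(im[140:280,260:400],None,fx=4.2,fy=4.2,interpolation=cv2.INTER_CUBIC))
im=r.snapshot("top");cv2.imwrite("pics/t_l10.png",cv2.resize(im[180:280,280:400],None,fx=5,fy=5,interpolation=cv2.INTER_CUBIC))
```

```text
t 22.68 pos mm [539.7  46.8 169.3] yaw 82.82 tilt 0.08 q7 -0.61 w 20.6 F [ 0.6  0.5 -1.6]
tip bx -12.6 by -3.7 top z 94.0
```

View pics/s_l10.png

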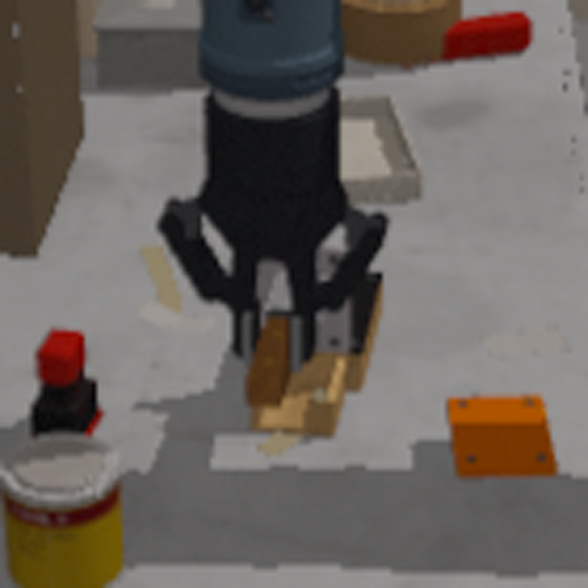

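View pics/t_l10.png

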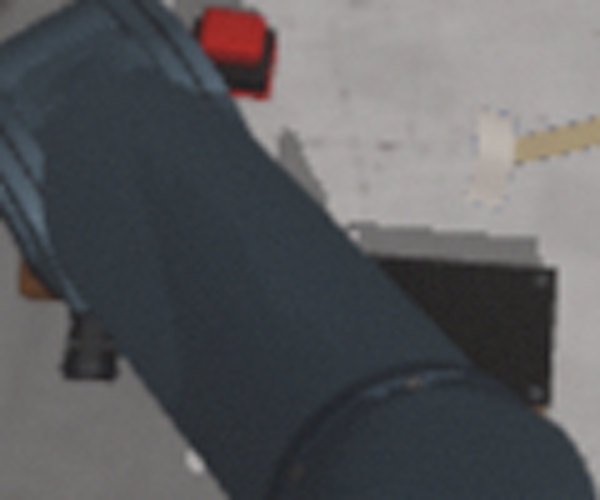

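>>> apply_moves([
  [[-0.2, 0, -0.05], 0, -1],
  [[-0.2, 0, 0], 0, -1],
  [[-0.2, 0, 0], 0, -1],
  [[-0.2, 0, 0], 0, -1],
  [[-0.15, 0, 0], 0, -1],
  [[0, 0, 0], 0, -1],
])

```text
time_s: 23.28
tool_pos: [0.537, 0.029, 0.1695]
tool_rot: [0.0, 0.75, 0.662, -0.0]
wrist_force: [-1.2, 0.4, -1.0]
width: 0.0203
```

Run:
```python
from h import *
show();tip()
im=r.snapshot("side");cv2.imwrite("pics/s_l11.png",cv2.resize(im[140:280,260:400],None,fx=4.2,fy=4.2,interpolation=cv2.INTER_CUBIC))
```

```text
t 23.28 pos mm [537.   29.  169.5] yaw 82.90 tilt 0.05 q7 -0.58 w 20.3 F [-1.2  0.4 -1. ]
tip bx 5.4 by -4.0 top z 94.2
```

View pics/s_l11.png

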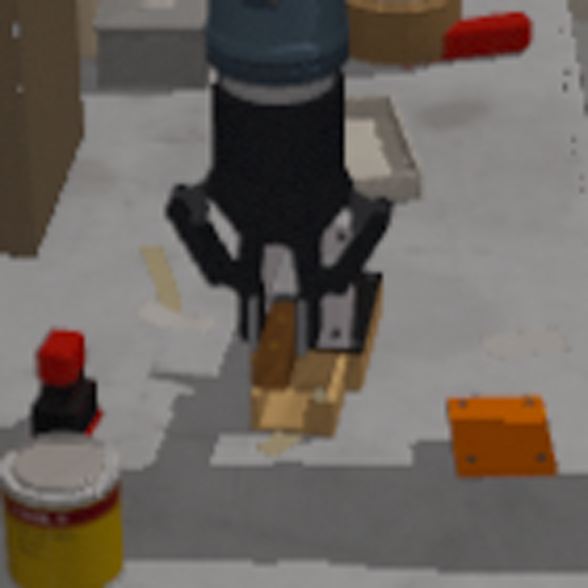

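Past about 95°; pushing further, slowly.

>>> apply_moves([
  [[-0.15, 0, 0], 0, -1],
  [[-0.2, 0, 0], 0, -1],
  [[-0.2, 0, 0], 0, -1],
  [[-0.2, 0, 0], 0, -1],
  [[0, 0, 0], 0, -1],
  [[0, 0, 0], 0, -1],
])

```text
time_s: 23.83
tool_pos: [0.5353, 0.0148, 0.1697]
tool_rot: [0.0, 0.749, 0.662, -0.0]
wrist_force: [0.2, 0.6, -1.2]
width: 0.0203
```

Run:
```python
from h import *
show();tip()
im=r.snapshot("side");cv2.imwrite("pics/s_l12.png",cv2.resize(im[140:280,260:400],None,fx=4.2,fy=4.2,interpolation=cv2.INTER_CUBIC))
im=r.snapshot("top");cv2.imwrite("pics/t_l12.png",cv2.resize(im[180:280,280:400],None,fx=5,fy=5,interpolation=cv2.INTER_CUBIC))
```

```text
t 23.83 pos mm [535.3  14.8 169.7] yaw 82.93 tilt 0.01 q7 -0.55 w 20.3 F [ 0.2  0.6 -1.2]
tip bx 19.7 by -3.8 top z 94.4
```

View pics/s_l12.png

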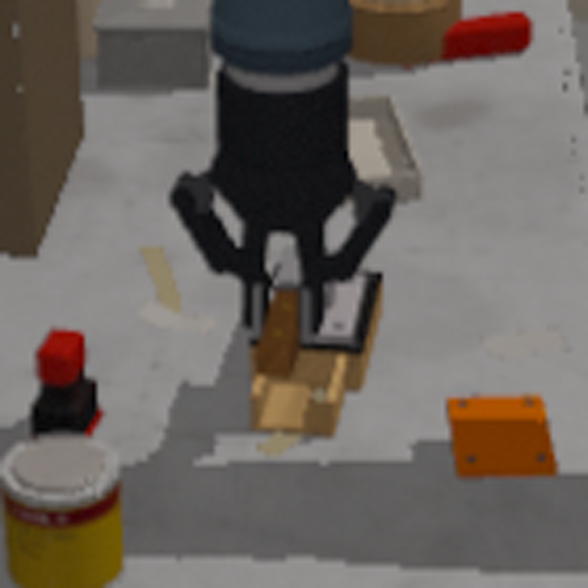

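View pics/t_l12.png

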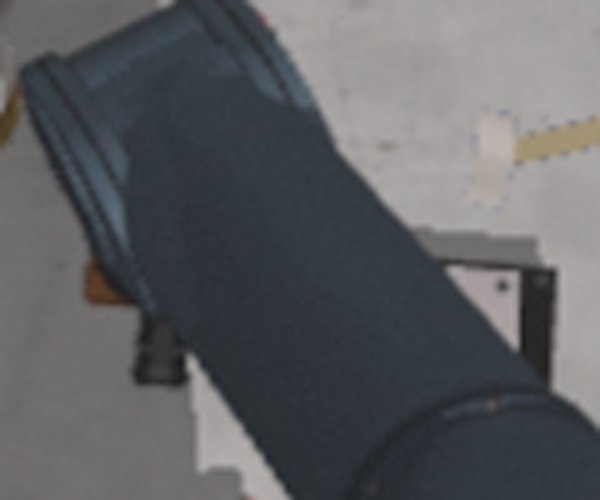

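>>> apply_moves([
  [[0.5, 0, -0.2], 0, -1],
  [[1, -0.4, 0], 0, -1],
  [[1, -0.7, 0], 0, -1],
  [[1, -0.7, 0], 0, -1],
  [[1, -0.7, 0], 0, -1],
  [[1, -0.7, 0], 0, -1],
  [[1, -0.7, 0.5], 0, -1],
  [[0.9, -0.7, 0.5], 0, -1],
  [[0, 0, 0.8], 0, -1],
  [[0, 0, 0.9], 0, -1],
  [[0, 0, 0.9], 0, -1],
  [[0, 0, 0], 0, -1],
])

```text
time_s: 24.93
tool_pos: [0.4603, 0.174, 0.0996]
tool_rot: [-0.001, 0.749, 0.663, -0.002]
wrist_force: [-0.2, -0.2, -0.2]
width: 0.0202
```

Run:
```python
from h import *
plan(460,175,78.3,82.7)
im=r.snapshot("side");cv2.imwrite("pics/s_l13.png",cv2.resize(im[150:340,260:450],None,fx=3.1,fy=3.1,interpolation=cv2.INTER_CUBIC))
```

```text
t 24.93 pos mm [460.3 174.   99.6] yaw 83.06 tilt 0.23 q7 -0.99 w 20.2 F [-0.2 -0.2 -0.2]
twist units 0.06; shift units after twist x 0.05 y -0.02 z 1.06
```

View pics/s_l13.png

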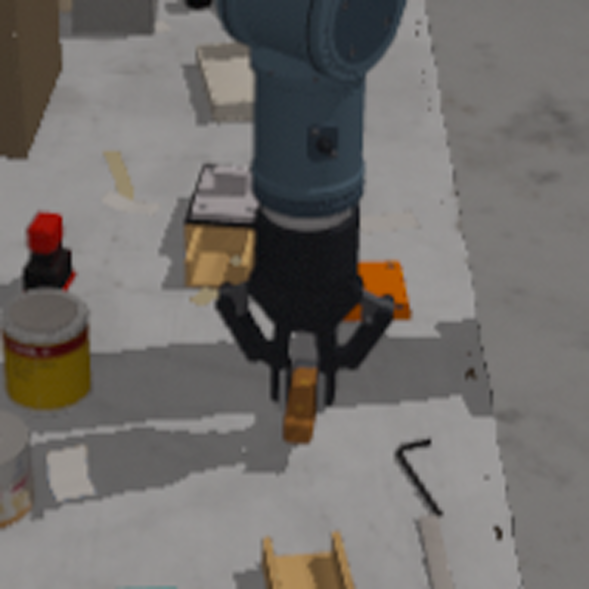

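>>> apply_moves([
  [[0, 0, 0.4], 0, -1],
  [[0, 0, 0.3], 0, -1],
  [[0, 0, 0.15], 0, -1],
  [[0, 0, 0], 0, -1],
  [[0, 0, 0.1], 0, -1],
  [[0, 0, 0], 0, -1],
])

```text
time_s: 25.48
tool_pos: [0.4622, 0.1734, 0.0827]
tool_rot: [0.0, 0.749, 0.662, 0.0]
wrist_force: [-0.5, -0.8, -0.3]
width: 0.0205
```

>>> apply_moves([
  [[0, 0, 0.1], 0, -1],
  [[0, 0, 0.05], 0, -1],
  [[0, 0, 0], 0, -1],
])

```text
time_s: 25.73
tool_pos: [0.462, 0.1734, 0.0796]
tool_rot: [-0.0, 0.749, 0.662, -0.0]
wrist_force: [0.2, -0.0, -2.0]
width: 0.0207
```

>>> apply_moves([
  [[0, 0, 0.05], 0, -1],
  [[0, 0, 0], 0, -1],
])

```text
time_s: 25.9
tool_pos: [0.4621, 0.1734, 0.0786]
tool_rot: [-0.0, 0.749, 0.662, -0.0]
wrist_force: [-0.3, -0.2, -1.7]
width: 0.0203
```

>>> apply_moves([
  [[0, 0, 0.05], 0, -1],
  [[0, 0, 0], 0, -1],
])

```text
time_s: 26.07
tool_pos: [0.4622, 0.1735, 0.0783]
tool_rot: [0.0, 0.749, 0.662, -0.0]
wrist_force: [-2.3, -0.8, 8.6]
width: 0.0203
```

>>> apply_moves([
  [[0, 0, -0.03], 0, -1],
  [[0, 0, 0], 0, 0],
  [[0, 0, 0], 0, 0],
  [[0, 0, 0], 0, 0],
  [[0, 0, -0.3], 0, 0],
  [[0, 0, -0.7], 0, 0],
  [[0, 0, -1], 0, 0],
  [[0, 0, -1], 0, 0],
  [[0, 0, -1], 0, 0],
  [[0, 0, -1], 0, 0],
  [[0, 0, -0.5], 0, 0],
])

```text
time_s: 26.98
tool_pos: [0.4629, 0.1738, 0.1907]
tool_rot: [0.001, 0.749, 0.662, 0.001]
wrist_force: [0.4, 0.3, -0.4]
width: 0.0427
```

Run:
```python
from h import *
plan(532,-150,190,82.7)
im=r.snapshot("wrist");cv2.imwrite("pics/w_14.png",im)
```

```text
t 26.98 pos mm [462.9 173.8 190.7] yaw 82.96 tilt 0.16 q7 -0.89 w 42.7 F [ 0.4  0.3 -0.4]
twist units 0.04; shift units after twist x -15.62 y 5.49 z 0.03
```

View pics/w_14.png

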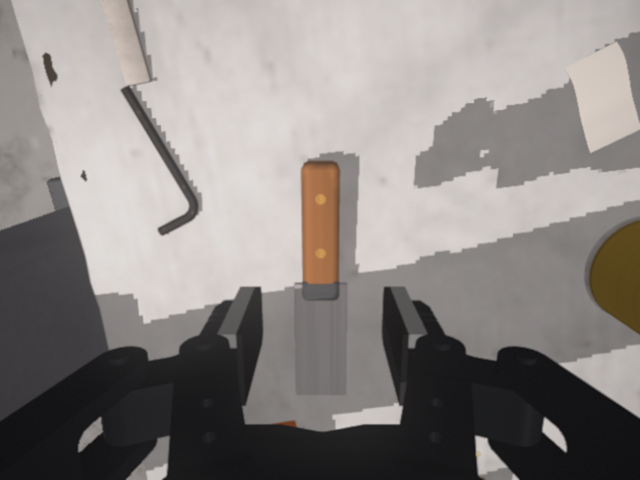

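>>> apply_moves([
  [[-0.6, 0.2, 0], 0, 1],
  [[-1, 0.3, 0], 0, 1],
  [[-1, 0.3, 0], 0, 1],
  [[-1, 0.3, 0], 0, 1],
  [[-1, 0.4, 0], 0, 1],
  [[-1, 0.4, 0], 0, 1],
  [[-1, 0.4, 0], 0, 1],
  [[-1, 0.4, 0], 0, 1],
  [[-1, 0.4, 0], 0, 1],
  [[-1, 0.4, 0], 0, 1],
  [[-1, 0.3, 0], 0, 1],
  [[-1, 0.3, 0], 0, 1],
])

```text
time_s: 28.03
tool_pos: [0.5148, -0.068, 0.1874]
tool_rot: [-0.0, 0.749, 0.662, -0.0]
wrist_force: [0.5, 0.0, -0.3]
width: 0.0852
```

>>> apply_moves([
  [[-1, 0.3, 0], 0, 1],
  [[-1, 0.3, 0], 0, 1],
  [[-0.5, 0.1, 0], 0, 1],
  [[-0.4, 0, 0], 0, 1],
  [[0, 0, 0], 0, 1],
])

```text
time_s: 28.45
tool_pos: [0.5212, -0.1274, 0.1877]
tool_rot: [-0.0, 0.75, 0.662, -0.001]
wrist_force: [-0.5, -0.2, -0.3]
width: 0.0854
```

Run:
```python
from h import *
show()
import pickle;pickle.dump(r.calibration("wrist"),open("w_15.pkl","wb"))
im=r.snapshot("wrist");cv2.imwrite("pics/w_15.png",im)
im=r.snapshot("side");cv2.imwrite("pics/s_15.png",cv2.resize(im[150:340,260:450],None,fx=3.1,fy=3.1,interpolation=cv2.INTER_CUBIC))
```

```text
t 28.45 pos mm [ 521.2 -127.4  187.7] yaw 82.85 tilt 0.08 q7 -0.26 w 85.4 F [-0.5 -0.2 -0.3]
```

View pics/w_15.png

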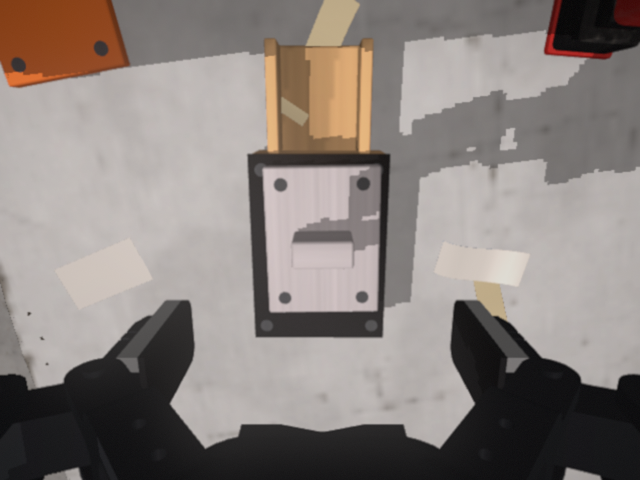

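View pics/s_15.png

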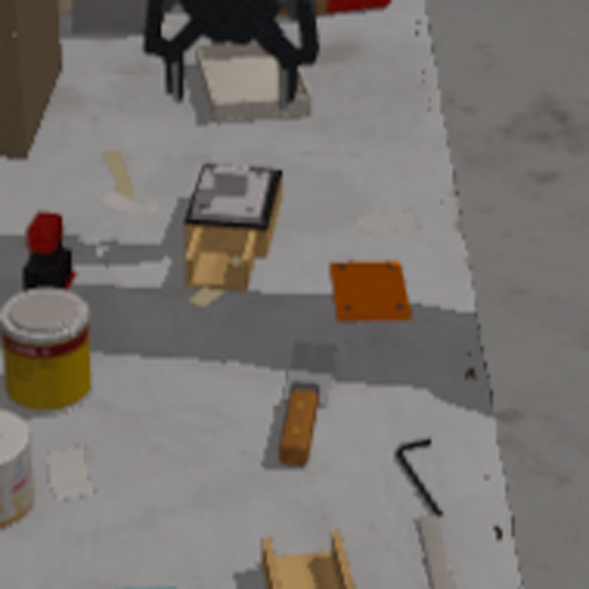

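Run:
```python
from h import *
import pickle
c=pickle.load(open("w_15.pkl","rb"))
P=onz(c,[(280.5,184.5),(363,184),(362,297),(285,298)],.040)*1000
d=P[2]-P[1]+P[3]-P[0];m=P.mean(0);print("plate c",m,"yaw",np.degrees(np.arctan2(d[1],d[0])),np.linalg.norm(P[0]-P[1]))
B=onz(c,[(291.5,243),(353,243),(353.5,268),(293,268)],.062)*1000;print(np.round(B,1),B.mean(0))
plan(m[0],m[1],116,82.5)
```

```text
plate c [ 521.69916272 -126.53802828   40.        ] yaw -96.31852759754591 41.945495414395985
[[ 507.8 -118.3   62. ]
 [ 536.8 -121.9   62. ]
 [ 535.7 -134.4   62. ]
 [ 506.7 -130.8   62. ]] [ 521.76227924 -126.34280976   62.        ]
t 28.55 pos mm [ 521.6 -125.1  188. ] yaw 83.01 tilt 0.05 q7 -0.26 w 85.2 F [0.2 1.1 0.3]
twist units 0.09; shift units after twist x -0.07 y 0.02 z 3.60
```

>>> apply_moves([
  [[-0.06, 0, 0.6], 0, 1],
  [[0, 0, 1], 0, 1],
  [[0, 0, 1], 0, 1],
  [[0, 0, 0.7], 0, 1],
  [[0, 0, 0.3], 0, 1],
  [[0, 0, 0], 0, 1],
  [[0, 0, 0], 0, -1],
  [[0, 0, 0], 0, -1],
  [[0, 0, 0], 0, -1],
  [[0, 0, 0], 0, -1],
  [[0, 0, 0], 0, -1],
  [[0, 0, 0], 0, -1],
])

```text
time_s: 29.55
tool_pos: [0.5223, -0.1275, 0.1172]
tool_rot: [0.001, 0.749, 0.662, 0.0]
wrist_force: [-1.0, -0.3, 6.0]
width: 0.0288
```

Run:
```python
from h import *
show()
im=r.snapshot("wrist");cv2.imwrite("pics/w_16.png",im)
```

```text
t 29.55 pos mm [ 522.3 -127.5  117.2] yaw 82.96 tilt 0.09 q7 -0.32 w 28.8 F [-1.  -0.3  6. ]
```

View pics/w_16.png

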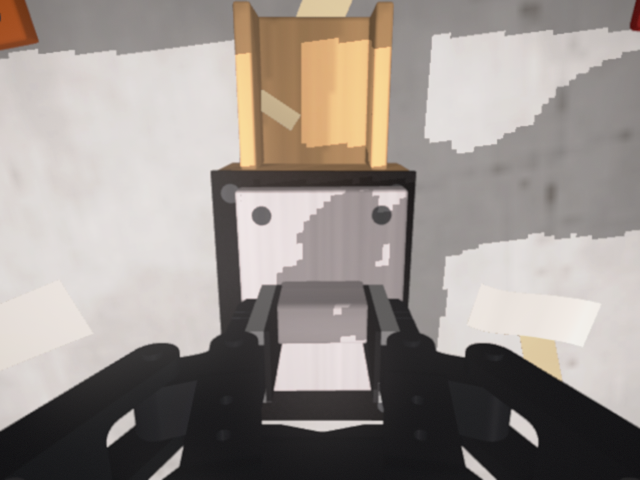

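>>> apply_moves([
  [[0, 0, -0.3], 0, -1],
  [[0, 0, -0.8], 0, -1],
  [[0, 0, -1], 0, -1],
  [[0, 0, -1], 0, -1],
  [[0, 0, -0.4], -0.5, -1],
  [[0, 0, 0], -0.8, -1],
  [[0, 0, 0], -0.8, -1],
  [[0, 0, 0], -0.6, -1],
  [[-0.5, -0.1, 0], 0, -1],
  [[-0.9, -0.2, 0], 0, -1],
  [[-1, -0.2, 0], 0, -1],
  [[-1, -0.2, 0], 0, -1],
])

```text
time_s: 30.6
tool_pos: [0.5183, -0.1982, 0.1864]
tool_rot: [-0.0, 0.649, 0.761, -0.0]
wrist_force: [0.9, -0.1, -1.4]
width: 0.0284
```

>>> apply_moves([
  [[-1, -0.25, 0], 0, -1],
  [[-1, -0.25, 0], 0, -1],
  [[-1, -0.25, 0], 0, -1],
  [[-1, -0.25, 0], 0, -1],
  [[-1, -0.25, 0], 0, -1],
  [[-1, -0.25, 0], 0, -1],
  [[-1, -0.25, 0], 0, -1],
  [[-1, -0.25, 0], 0, -1],
  [[-1, -0.25, 0], 0, -1],
  [[-0.7, -0.2, 0], 0, -1],
  [[-0.3, 0, 0], 0, -1],
  [[0, 0, 0], 0, -1],
])

```text
time_s: 31.6
tool_pos: [0.5016, -0.4038, 0.1861]
tool_rot: [0.0, 0.65, 0.76, -0.0]
wrist_force: [-0.2, -0.1, -1.2]
width: 0.0283
```

Run:
```python
from h import *
plan(504,-403,130,99.5)
im=r.snapshot("wrist");cv2.imwrite("pics/w_17.png",im)
import pickle;pickle.dump(r.calibration("wrist"),open("w_17.pkl","wb"))
im=r.snapshot("side");cv2.imwrite("pics/s_17.png",cv2.resize(im[100:240,260:450],None,fx=4,fy=4,interpolation=cv2.INTER_CUBIC))
```

```text
t 31.60 pos mm [ 501.6 -403.8  186.1] yaw 98.97 tilt 0.03 q7 0.47 w 28.3 F [-0.2 -0.1 -1.2]
twist units -0.09; shift units after twist x 0.02 y 0.13 z 2.80
```

View pics/w_17.png

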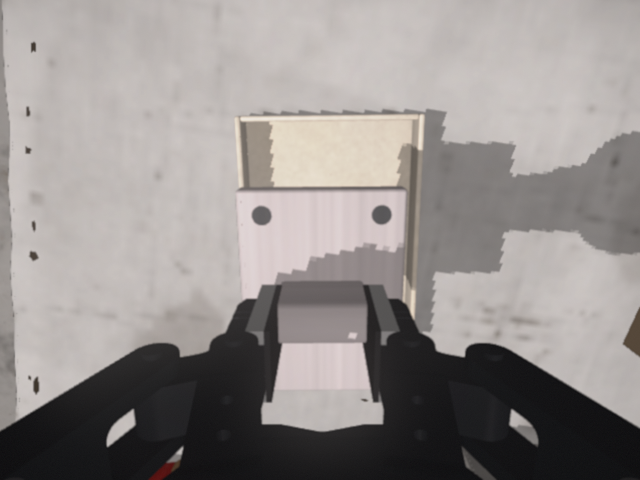

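View pics/s_17.png

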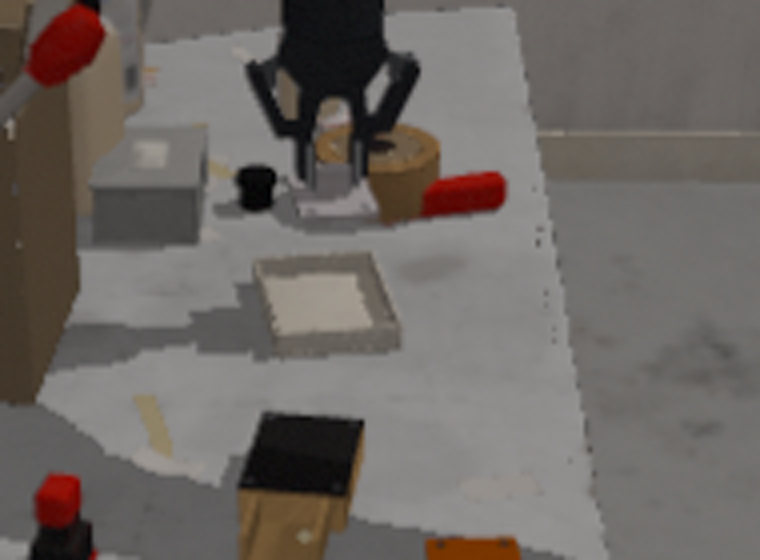

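Run:
```python
from h import *
import pickle
c=pickle.load(open("w_17.pkl","rb"));s,p,R,yaw=pose()
P=onz(c,[(236,116.5),(423.5,114.5)],.022);print(P*1000,np.linalg.norm(P[0]-P[1]))
d=P[1]-P[0];a=np.degrees(np.arctan2(d[1],d[0]));print("tray x-dir yaw",a)
n=np.array([d[1],-d[0]])/np.hypot(d[0],d[1]); # towards -y
cen=P.mean(0)[:2]+.07*n;print("centre",cen*1000)
plan(cen[0]*1000,cen[1]*1000,100,a+90)
```

```text
[[ 447.26223076 -344.43998732   22.        ]
 [ 544.13989916 -327.99419285   22.        ]] 0.09826365955688465
tray x-dir yaw 9.634588915668713
centre [ 507.41654165 -405.22975273]
t 31.70 pos mm [ 502.5 -400.7  186.2] yaw 99.20 tilt 0.07 q7 0.47 w 28.6 F [ 0.3  0.  -1.3]
twist units -0.07; shift units after twist x -0.26 y 0.20 z 4.31
```

>>> apply_moves([
  [[-0.1, 0.22, 0.3], 0, -1],
  [[0, 0, 0.8], 0, -1],
  [[0, 0, 1], 0, -1],
  [[0, 0, 1], 0, -1],
  [[0, 0, 0.8], 0, -1],
  [[0, 0, 0.5], 0, -1],
  [[0, 0, 0.2], 0, -1],
  [[0, 0, 0], 0, -1],
])

```text
time_s: 32.37
tool_pos: [0.5068, -0.4025, 0.0934]
tool_rot: [-0.001, 0.648, 0.762, 0.0]
wrist_force: [-0.6, -0.1, -1.6]
width: 0.0288
```

>>> apply_moves([
  [[0, 0, 0.05], 0, -1],
  [[0, 0, 0.05], 0, -1],
  [[0, 0, 0], 0, -1],
])

```text
time_s: 32.62
tool_pos: [0.5074, -0.4036, 0.0932]
tool_rot: [0.001, 0.648, 0.761, 0.0]
wrist_force: [-0.4, 0.3, -1.3]
width: 0.0286
```

Run:
```python
from h import *
show()
im=r.snapshot("wrist");cv2.imwrite("pics/w_18.png",im)
```

```text
t 32.62 pos mm [ 507.4 -403.6   93.2] yaw 99.16 tilt 0.09 q7 0.42 w 28.6 F [-0.4  0.3 -1.3]
```

View pics/w_18.png

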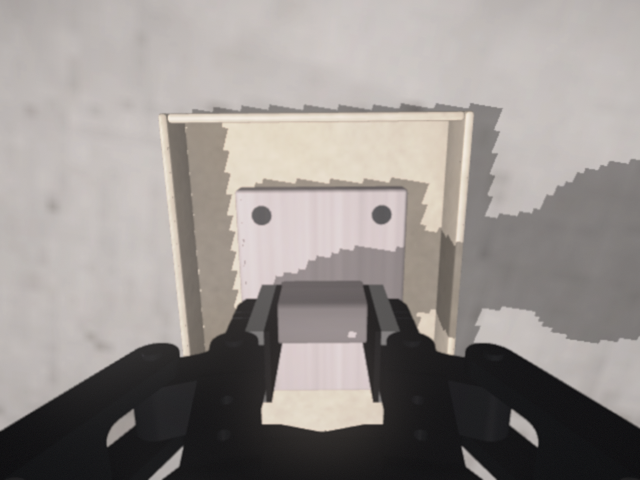

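Well centred in the tray; lowering gently to contact.

>>> apply_moves([
  [[0, 0, 0.07], 0, -1],
  [[0, 0, 0.07], 0, -1],
  [[0, 0, 0], 0, -1],
])

```text
time_s: 32.92
tool_pos: [0.5068, -0.4032, 0.0894]
tool_rot: [-0.0, 0.648, 0.761, -0.0]
wrist_force: [-0.5, -0.4, -1.3]
width: 0.0287
```

>>> apply_moves([
  [[0, 0, 0.05], 0, -1],
  [[0, 0, 0], 0, -1],
])

```text
time_s: 33.08
tool_pos: [0.5069, -0.4033, 0.0884]
tool_rot: [0.0, 0.648, 0.761, -0.0]
wrist_force: [0.0, 1.0, -1.1]
width: 0.0287
```

>>> apply_moves([
  [[0, 0, 0.05], 0, -1],
  [[0, 0, 0], 0, -1],
])

```text
time_s: 33.25
tool_pos: [0.5069, -0.4033, 0.0883]
tool_rot: [-0.0, 0.648, 0.761, -0.0]
wrist_force: [-2.2, 0.8, 5.9]
width: 0.0287
```

Contact with the floor. Release with a partial opening, rise, check.

>>> apply_moves([
  [[0, 0, -0.03], 0, -1],
  [[0, 0, 0], 0, 0.1],
  [[0, 0, 0], 0, 0.1],
  [[0, 0, 0], 0, 0.1],
  [[0, 0, -0.3], 0, 0.1],
  [[0, 0, -0.7], 0, 0.1],
  [[0, 0, -1], 0, 0.1],
  [[0, 0, -1], 0, 0.1],
  [[0, 0, -1], 0, 0.1],
  [[0, 0, -1], 0, 0.1],
  [[0, 0, -0.5], 0, 0.1],
  [[0, 0, 0], 0, 0.1],
])

```text
time_s: 34.25
tool_pos: [0.5084, -0.4041, 0.2017]
tool_rot: [0.003, 0.648, 0.761, 0.0]
wrist_force: [0.5, -1.0, -0.6]
width: 0.0471
```

Run:
```python
from h import *
show()
im=r.snapshot("wrist");cv2.imwrite("pics/w_19.png",im)
im=r.snapshot("side");cv2.imwrite("pics/s_19.png",im)
im=r.snapshot("top");cv2.imwrite("pics/t_19.png",im)
```

```text
t 34.25 pos mm [ 508.4 -404.1  201.7] yaw 99.16 tilt 0.32 q7 0.47 w 47.1 F [ 0.5 -1.  -0.6]
```

View pics/w_19.png

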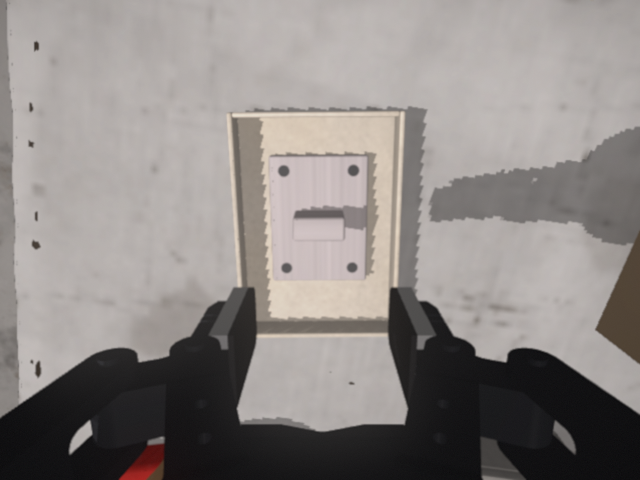

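View pics/s_19.png

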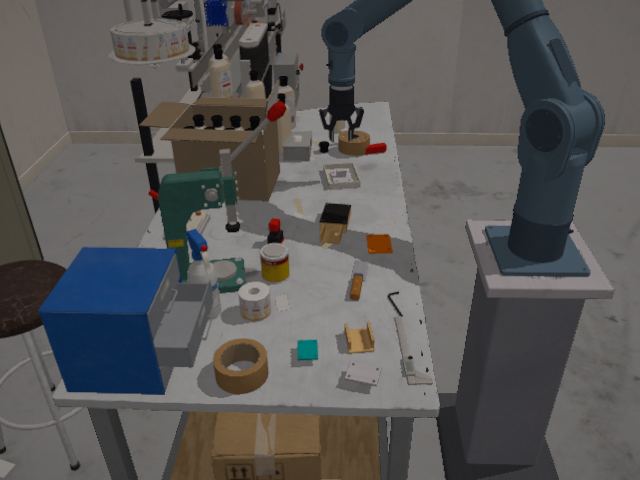

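View pics/t_19.png

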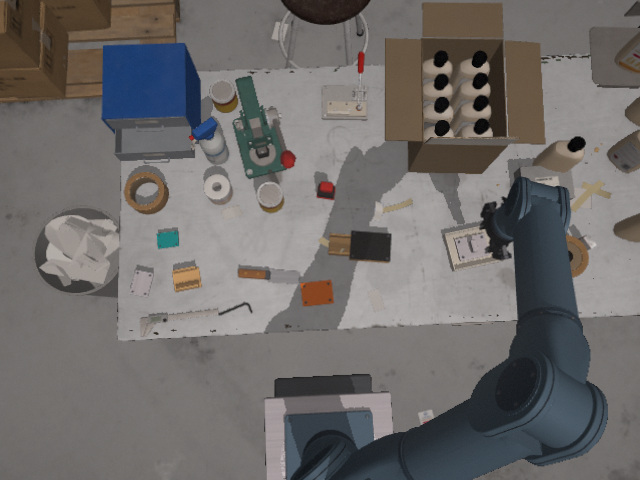

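Run:
```python
from h import *
im=cv2.imread("pics/t_19.png");cv2.imwrite("pics/t19z.png",cv2.resize(im[255:315,225:345],None,fx=6,fy=6,interpolation=cv2.INTER_CUBIC))
im=cv2.imread("pics/s_19.png");cv2.imwrite("pics/s19z.png",cv2.resize(im[220:310,330:420],None,fx=6,fy=6,interpolation=cv2.INTER_CUBIC))
ct=r.calibration("top")
for n,px in dict(can=(270,189),roll=(217,184),stamp=(326,187)).items(): pass
a=cv2.imread("pics/top0.png");b=cv2.imread("pics/t_19.png")
d=cv2.absdiff(a[165:215,195:345],b[165:215,195:345]).max(2);print("changed px near bystanders",(d>60).sum())
```

```text
changed px near bystanders 3
```

View pics/t19z.png

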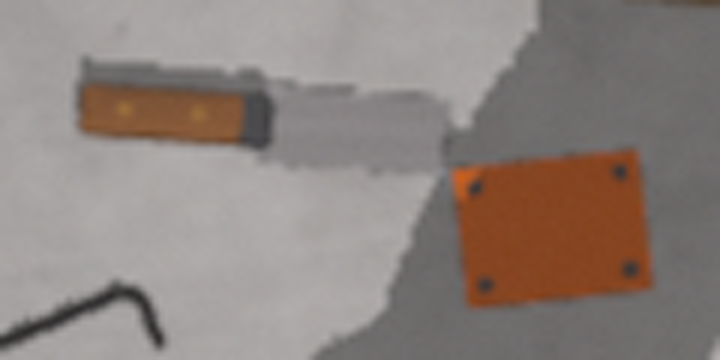

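View pics/s19z.png

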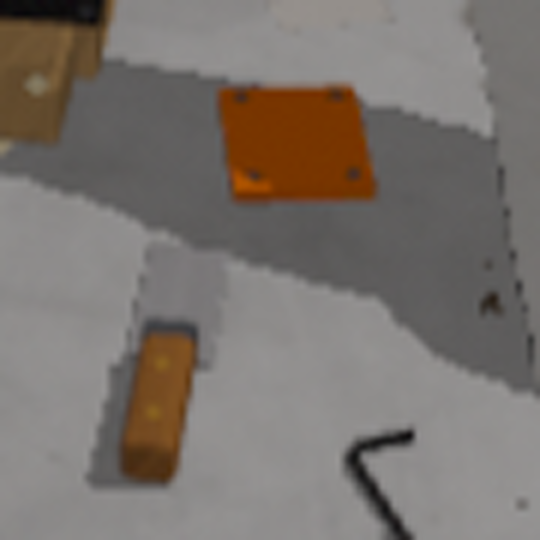

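>>> apply_moves([
  [[0, 0, -0.5], 0, 0.1],
  [[0, 0, 0], 0, 0.1],
  [[0, 0, 0], 0, 0.1],
])

```text
time_s: 34.65
tool_pos: [0.5071, -0.4032, 0.2081]
tool_rot: [0.0, 0.648, 0.761, 0.0]
wrist_force: [-0.8, -0.1, 0.1]
width: 0.0474
```

Run:
```python
from h import *
show();print(r.sign_off())
```

```text
t 34.65 pos mm [ 507.1 -403.2  208.1] yaw 99.17 tilt 0.01 q7 0.48 w 47.4 F [-0.8 -0.1  0.1]
the job is handed in; nothing more can be done
None
```

The job is handed in at 34.7 s of the 72 s, with every step done in the order asked; no verdict came back.

- **Moving the plate:** I carried it grip-down from the drying rest to the rails and slid it until the step pushed back with about 11 N. A wrist picture then showed its far end up against the step.
- **Tipping:** I raised the lifter's blade under the overhanging end and followed it round until the plate fell over the step. It landed flat and grip-up on the rubber pad; the fingers touched only the lifter during this.
- **Lifter:** it lies flat on bare table. In the top picture its tip is very close to a corner of the orange plate, but the side picture shows clear table between them.
- **Plate in the tray:** I took it by the grip bar, lowered it until it touched the floor, and released it. The last wrist picture shows it flat, grip-up and roughly centred inside the walls.
- **Bystanders:** the start and end top pictures are practically identical around the label roll, stamp and can, with 3 pixels changed.

**Checks that disagreed:** the top, side and wrist measurements differed by a few mm. The measured TCP position wavered by about 1 mm, so I set the fits by force contact and close-up wrist pictures. During the tipping the arm partly hid the plate, so I followed that stage in small steps with side pictures. The highest contact force I read was about 11 N, and the gripper is touching nothing.

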